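# Load the stain bottles into the rocking mixer and lock its speed

### The arm

A 6-joint arm with a two-finger parallel gripper is mounted at the origin on the work surface. World frame = base frame: x ahead of the robot, y to its left, z up, the work surface at z = 0. Lengths are in m, angles in rad, forces in N, time in s.
With the tool pointing down it reaches from about 0.375 to 0.9 m from the base axis. Payload 3.1 kg.
Tool frame: the origin (TCP) lies at the very end of the fingers, on their centre line; the grasp point (between the pads) lies 19 mm behind it; z points along the fingers, y is the line along which they close (so a half turn about z gives the same grasp; the last joint's range is limited). The gripper opens to 85 mm and grips with 20 to 120 N. Pads are 22 mm wide; open, the fingers measure 114 mm over their backs; the gripper's body (76 mm by 85 mm) begins 54 mm behind the grasp point. The pads swing forward as they close: fully open they stand 13 mm farther back than shut.
Start: joints at [-0.178, 0.527, 1.433, -0, 1.181, -0.178], TCP at [0.625, 0, 0.231] pointing down, gripper open.
Joint ranges: [-3.08, 3.08], [-0.75, 2.2], [0.22, 2.44], [-1.43, 4.57], [0, 2.65], [-2.85, 2.85]. Speed limits (rad/s): [2.79, 2.79, 3.14, 3.14, 3.14, 3.14].

### API

Orientations are given as a unit quaternion [x, y, z, w].
In Python, from station import manip, vision gives the robot as it stands.
- The arm moves only by the tool drive_tool, never from a script. Its argument "deltas" is a list that holds one entry, the list of rows, each a list of 4 numbers: the shift along the tool's x, y, z in mm, then the turn about the tool's z in rad. A call has 1 to 5 rows; each row is the pose to reach, as a shift and turn from the pose commanded when the call began, along the tool's axes at that moment; what a row does not reach only later rows make up. A row lasts 1/12 s, in which the tool goes at most 41.7 mm and 7.16 degrees, less where a joint would pass 70% of its speed; a pose out of reach is approached as far as the arm can. A call with a gripper value outside its range is refused whole. "jaw" is the finger opening in mm, from 0 to 85.4, set as the call begins (left out, the last holds). The fingers move at their own pace and stop on an object; "force" is the grip in N (left out, the last holds). Time passes only in rows, so rows that repeat a pose let the fingers close. It gives the time, the measured TCP pose, the force, the opening and the grip force at its end, in the units of the state.
- manip.sense(): the state, without advancing time (a new reading comes with each control period).
- vision.snapshot(name): name is "scene" or "side" or "wrist"; returns the picture (420x560x3 uint8, red, green, blue); there is no depth.
- vision.camera_model(name): a dict with "camera_matrix" (3x3 intrinsics, pixels), "rvec" (rotation vector, rad) and "tvec" (3), from world to camera coordinates, as OpenCV has them. Camera axes: x right, y down, z forward; pixel columns grow to the right and rows downward; lengths in m; the calibration is good to about 2 mm. A picture is of the moment at which its call begins: read the wrist's pose just before it. camera_model takes no time and is no camera call; for the wrist camera it gives the pose at the moment of the call.
- manip.sign_off(): hands the job in; it is judged then, once.
The state is a dict: "t": time; "q": joint angles; "qd": joint speeds; "tau": joint torques, N m; "tcp_pos": TCP position; "tool_rot": TCP orientation; "force": force on the tool from outside, world axes, zero at the start; "ft_torque": the same for the moment, N m; "finger_gap": opening from 0.0 (shut) to 1.0 (fully open); "gripper_force": force on a finger pad.
Only numpy, scipy, OpenCV 4.12 (cv2) and the standard library are available. Lean on these libraries where they do the work, as an engineer would, in place of code of your own. Each camera call takes 0.05 s, during which the arm holds its last target. There are 200 camera calls.

### The job

Lay every upright stain bottle on its side in a cradle of the rocking mixer, one to a cradle, and press all three hinged covers down until they snap and stay shut, over an empty cradle too. Only once all the covers are shut, turn the speed knob to point at the broad long mark, then slide the lock hood all the way over the knob. Do not knock over or shove aside the beaker, the slide box, the tally counter or the wash bottle.

Things in the scene. Friction and masses are not known exactly. Their poses are not given: they have to be found in the camera images.
- bottle0: upright stain bottle: amber glass cylinder 48 mm in diameter and 84 mm high with a paper band, under a black screw cap 40 mm in diameter and 16 mm high; 100 mm tall overall, 0.13 to 0.25 kg. Origin: its middle, on the axis, 50 mm above the foot; its z axis runs from foot to cap. There are two or three such bottles, all alike; an absent one reads None
- bottle1: upright stain bottle: amber glass cylinder 48 mm in diameter and 84 mm high with a paper band, under a black screw cap 40 mm in diameter and 16 mm high; 100 mm tall overall, 0.13 to 0.25 kg. Origin: its middle, on the axis, 50 mm above the foot; its z axis runs from foot to cap. There are two or three such bottles, all alike; an absent one reads None
- bottle2: upright stain bottle: amber glass cylinder 48 mm in diameter and 84 mm high with a paper band, under a black screw cap 40 mm in diameter and 16 mm high; 100 mm tall overall, 0.13 to 0.25 kg. Origin: its middle, on the axis, 50 mm above the foot; its z axis runs from foot to cap. There are two or three such bottles, all alike; an absent one reads None
- mixer: rocking mixer (fixed), origin on the bench under it; x away from the robot, y across to its left, z up. Grey deck 270 (x) by 165 mm (y), top at z = 50 mm, with three cradles along y at x = -85, 0, +85 mm; each has a hinge post at its -y end, a low catch post at its +y end. On the -y side (y = -85 to -220 mm) a white control box, top at z = 60 mm, with speed knob and lock hood
- bay0 (a point): cradle 0 (nearest the robot): where the middle of a lying bottle's axis belongs, 32 mm above the deck; axes as the mixer's, the bottle lies along y, cap either way. Two V saddles 10 mm wide, at y = -20 and +20 mm, carry the bottle; they reach 26 mm out in x and stay over 8 mm below its axis, so fingers fit beside it
- cover0 (a joint): angle of cradle 0's cover: 0 shut, 1.6 open (standing up). Hinge axis along the mixer's x, 68 mm to -y of and 32 mm above bay0. A spring holds it open (up to 3.5 N at the pad to press it down); below 0.3 rad it reverses, snaps the cover shut and holds it; released above that it springs open again. The shut strap clears a well-laid bottle by 5 mm
- cover0_pad (a point): centre of the outer face of the black press pad (42 mm wide, 34 long, 6 thick) at the free end of cover 0's steel strap (24 mm wide, 5 thick), 111 mm from the hinge axis; own y runs from hinge to free end, own z out of the outer face: up when shut, to the mixer's -y when open
- bay1 (a point): cradle 1 (middle): where the middle of a lying bottle's axis belongs, 32 mm above the deck; axes as the mixer's, the bottle lies along y, cap either way. It must lie between a hinge post (inner face at y = -63 mm, 44 mm wide, top 30 mm above this point) and a catch post (inner face y = +63 mm, top 2 mm above it)
- cover1 (a joint): angle of cradle 1's cover: 0 shut, 1.6 open (standing up). Hinge axis along the mixer's x, 68 mm to -y of and 32 mm above bay1. A spring holds it open (up to 3.5 N at the pad to press it down); below 0.3 rad it reverses, snaps the cover shut and holds it; released above that it springs open again. The shut strap clears a well-laid bottle by 5 mm
- cover1_pad (a point): centre of the outer face of the black press pad (42 mm wide, 34 long, 6 thick) at the free end of cover 1's steel strap (24 mm wide, 5 thick), 111 mm from the hinge axis; own y runs from hinge to free end, own z out of the outer face: up when shut, to the mixer's -y when open
- bay2 (a point): cradle 2 (farthest from the robot): where the middle of a lying bottle's axis belongs, 32 mm above the deck; axes as the mixer's, the bottle lies along y, cap either way. Built as the other two: see bay0 and bay1
- cover2 (a joint): angle of cradle 2's cover: 0 shut, 1.6 open (standing up). Hinge axis along the mixer's x, 68 mm to -y of and 32 mm above bay2. A spring holds it open (up to 3.5 N at the pad to press it down); below 0.3 rad it reverses, snaps the cover shut and holds it; released above that it springs open again. The shut strap clears a well-laid bottle by 5 mm
- cover2_pad (a point): centre of the outer face of the black press pad (42 mm wide, 34 long, 6 thick) at the free end of cover 2's steel strap (24 mm wide, 5 thick), 111 mm from the hinge axis; own y runs from hinge to free end, own z out of the outer face: up when shut, to the mixer's -y when open
- speed_knob (a joint): angle of the speed knob in rad, 0 to 2.7, growing clockwise seen from above; at 0 its pointer points along the mixer's +y, at 1.571 along its +x; at 1.75 it points at the broad long mark on the dial (all other ticks are short and thin). Friction 0.04 N m; it stays where it is left
- knob_grip (a point): on the knob's axis, 27 mm above the control box's top: grip height. The knob is a black round base 50 mm wide and 12 mm high with a bar on top 52 mm long, 12 mm wide and 26 mm high (top at 38 mm). The bar runs along this point's y axis, and its pointer end, with a white line, is at +y
- dial_mark (a point): the broad long black mark on the control box's top that the pointer must point at, 43 mm from the knob's axis
- lock_hood (a joint): slide in m of the lock hood: 0 parked on the robot's side of the knob, 0.11 fully over the knob; it slides along the mixer's +x with about 1.5 N of friction and stays where left
- lock_fin (a point): top centre of the hood's upright steel fin: 12 mm thick (x), 50 mm wide (y), standing 24 mm above the hood's roof. The hood is a steel box 72 mm (x) by 76 mm (y) by 59 mm high with a clear roof, open towards the knob; the fin stands over its closed robot-side wall, 6 mm in from it
- beaker: bystander: glass beaker 64 mm wide, 75 mm high; origin: centre of its underside
- slide_box: bystander: white slide box 76 x 50 x 32 mm; origin: centre of its underside
- counter_box: bystander: steel tally counter 60 x 50 x 35 mm; origin: centre of its underside
- wash_bottle: bystander: white wash bottle 60 mm wide, 140 mm high; origin: centre of its underside

How it is judged:
By the outcome, as a careful person would: the job done as asked, in the order asked, and still so for the second after the job is handed in, with the robot touching nothing.
Of bottle0, bottle1, bottle2 only 2 to 3 are there at a start; the rules pass over those that are not, and their reading is None.
At some moment in a run one of bottle0, bottle1, bottle2 may be knocked a few centimetres aside while the robot is not near it.
It also fails if it takes over 210 s, if anything falls off the work surface, if the arm or the gripper's body presses on something with over 40 N, if the wrist force passes 120 N, or if a joint passes its speed limit or range.

## Working session

There is one attempt and no reset: what is moved stays moved. The work goes in short steps, Python scripts to look and compute and a tool call to move; the robot and the scene stay as the last step left them, time stands still between calls to the robot, and variables do not carry over. Pictures are saved under pics/ and viewed, at most 14 in all, crops included, and the job is handed in when it is done.

Besides the shell and the picture viewer there is one more tool, called as name(argument=value, ...), one argument or row to a line, values as JSON. drive_tool: Moves the arm, as the interface text tells. Its arguments: {"type":"object","properties":{"deltas":{"type":"array"},"jaw":{"type":"number"},"force":{"type":"number"}},"required":["deltas"]}

```bash
ls; mkdir -p pics
python3 - <<'E'
from station import manip, vision
import cv2
print(manip.sense())
for n in ("scene","side"):
    im=vision.snapshot(n); cv2.imwrite(f"pics/{n}0.png",im[:,:,::-1])
    print(n,vision.camera_model(n))
E
```

```text
pics
{'t': 0.0, 'q': array([-1.78465837e-01,  5.28451666e-01,  1.43390055e+00, -2.01550163e-05,
        1.18137777e+00, -1.78473129e-01]), 'qd': array([ 1.90743732e-04,  9.64288754e-04,  7.89811774e-04,  4.50405462e-04,
       -6.89160004e-07,  2.58707760e-03]), 'tau': array([ 2.50220628e-04, -4.42344439e+01, -1.78024775e+01, -2.06930472e-04,
        8.36740597e-03,  2.24214921e-05]), 'tcp_pos': array([6.24290898e-01, 1.73105448e-04, 2.30343071e-01]), 'tool_rot': array([ 7.07101087e-01,  7.07111668e-01, -6.17167616e-04, -8.72494254e-04]), 'force': array([ 0.11062096, -0.91453356, -1.28281481]), 'ft_torque': array([-0.0254453 ,  0.00688706,  0.02887512]), 'gripper_force': 0.0, 'finger_gap': 0.9983018297134484}
scene {'camera_matrix': array([[392.77364236,   0.        , 279.49542388],
       [  0.        , 392.77364236, 205.55761631],
       [  0.        ,   0.        ,   1.        ]]), 'rvec': array([ 2.39197023,  1.0727561 , -0.31924113]), 'tvec': array([-0.35891009, -0.28569871,  1.44759981])}
side {'camera_matrix': array([[402.59016669,   0.        , 277.88926134],
       [  0.        , 402.59016669, 207.87597423],
       [  0.        ,   0.        ,   1.        ]]), 'rvec': array([ 2.33885897, -0.35226147,  0.12589484]), 'tvec': array([-0.50745628,  0.18612504,  1.13804034])}
```

View pics/scene0.png

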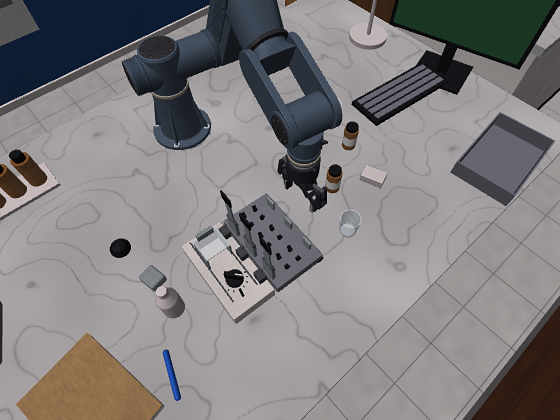

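View pics/side0.png

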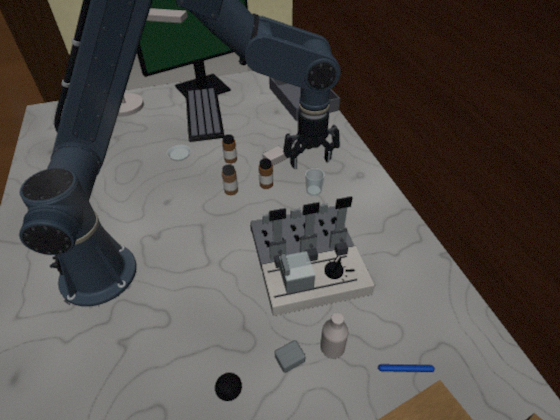

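Scene: the mixer sits around (250,255), two bottles are at (350,135) and (334,178), the beaker is at (349,222) and the slide box at (373,176). The side view shows all three bottles, with caps near (229,140), (229,171) and (266,163), and the mixer around (310,250). I'll zoom in on the mixer in both views and measure the bottles by mask.

```bash
cat > h.py <<'E'
import numpy as np, cv2
from station import manip, vision
def cam(n):
    c=vision.camera_model(n); R=cv2.Rodrigues(np.array(c['rvec']))[0]; return np.array(c['camera_matrix']),R,np.array(c['tvec']).ravel()
def ray(n,uv,c=None):
    K,R,t=c or cam(n); d=R.T@np.linalg.solve(K,[uv[0],uv[1],1.]); return -R.T@t,d/np.linalg.norm(d)
def onplane(n,uv,z,c=None):
    o,d=ray(n,uv,c); return o+d*(z-o[2])/d[2]
def proj(n,P,c=None):
    K,R,t=c or cam(n); p=(R@np.atleast_2d(P).T).T+t; p=p@K.T; return p[:,:2]/p[:,2:]
def blobs(mask,amin):
    k,l,s,c=cv2.connectedComponentsWithStats(mask.astype(np.uint8)); return [(s[i],c[i]) for i in range(1,k) if s[i][4]>=amin]
def amber(im):
    h=cv2.cvtColor(im,cv2.COLOR_RGB2HSV); return (h[...,0]>4)&(h[...,0]<20)&(h[...,1]>120)&(h[...,2]>40)&(h[...,2]<200)
E
python3 - <<'E'
from h import *
S={n:cv2.imread(f"pics/{n}0.png")[:,:,::-1] for n in("scene","side")}
a=cv2.resize(np.ascontiguousarray(S["scene"][180:330,175:330]),None,fx=2.55,fy=2.55,interpolation=cv2.INTER_CUBIC)
b=cv2.resize(np.ascontiguousarray(S["side"][190:315,245:380]),None,fx=2.95,fy=2.95,interpolation=cv2.INTER_CUBIC)
H=max(a.shape[0],b.shape[0]); c=np.zeros((H,a.shape[1]+b.shape[1],3),np.uint8); c[:a.shape[0],:a.shape[1]]=a; c[:b.shape[0],a.shape[1]:]=b
cv2.imwrite("pics/z1.png",c[:,:,::-1]); print(a.shape,b.shape)
for n in S:
    print(n)
    for s,ct in blobs(amber(S[n]),25):
        print(s, ct.round(1), onplane(n,ct,.06).round(3))
E
```

```text
(382, 395, 3) (369, 398, 3)
scene
[285   0  11   6  38] [288.4   1.7] [-0.259  0.763  0.06 ]
[350   0  23  13 150] [363.6   3.7] [-0.022  0.999  0.06 ]
[374   0  21  23 331] [384.2   9.2] [0.067 1.035 0.06 ]
[344 127  15  12  90] [350.3 134.2] [0.466 0.391 0.06 ]
[342 143  13   7  39] [347.3 147. ] [0.499 0.342 0.06 ]
[ 10 152  37  34 567] [ 30.2 170.7] [-0.121 -0.494  0.06 ]
[  0 164  27  34 526] [ 11.2 183.3] [-0.113 -0.56   0.06 ]
[327 169  15  14  99] [333.1 177.7] [0.556 0.216 0.06 ]
[326 187  13   6  34] [331.6 190.3] [0.586 0.178 0.06 ]
[  0 194   6  14  56] [  1.8 200.8] [-0.067 -0.608  0.06 ]
[ 472  306   88  114 5092] [529.9 381.3] [1.282 0.137 0.06 ]
[ 16 333 146  87 854] [ 83.3 379.4] [ 0.573 -0.656  0.06 ]
[ 90 353  11  12  31] [ 94.5 357.6] [ 0.545 -0.612  0.06 ]
[103 366  10  16  38] [106.6 373.9] [ 0.599 -0.608  0.06 ]
[ 69 369  28  27 123] [ 83.2 381.6] [ 0.577 -0.658  0.06 ]
[ 51 374   7  13  33] [ 54.3 379.8] [ 0.527 -0.708  0.06 ]
[106 374  15  15  55] [113.3 382.6] [ 0.627 -0.605  0.06 ]
[ 89 376  18  13  63] [ 96.9 382.3] [ 0.6   -0.634  0.06 ]
[ 57 385  12  19 
[... 1427 characters left out ...]
 12   6  34] [266.4 185.7] [0.537 0.148 0.06 ]
[497 184   9   9  30] [501.1 187.4] [ 1.245 -0.087  0.06 ]
[405 191  11  12  41] [409.5 196.6] [ 0.949 -0.037  0.06 ]
[452 201  10  12  45] [456.1 205.5] [ 1.063 -0.114  0.06 ]
[450 251  11  14  42] [455.5 256.5] [ 0.948 -0.282  0.06 ]
[511 256  11   8  25] [515.1 259.4] [ 1.093 -0.338  0.06 ]
[519 264  10  13  39] [523.7 270.3] [ 1.09  -0.374  0.06 ]
[514 273  10  11  29] [518.9 276.9] [ 1.064 -0.388  0.06 ]
[530 273  18  14  59] [537.6 280.1] [ 1.103 -0.41   0.06 ]
[543 284  12  14  41] [549.8 289. ] [ 1.112 -0.441  0.06 ]
[ 382  381   89   39 1669] [429.5 406.6] [ 0.673 -0.599  0.06 ]
[528 414  13   6  39] [533.8 417.4] [ 0.86  -0.678  0.06 ]
```

View pics/z1.png

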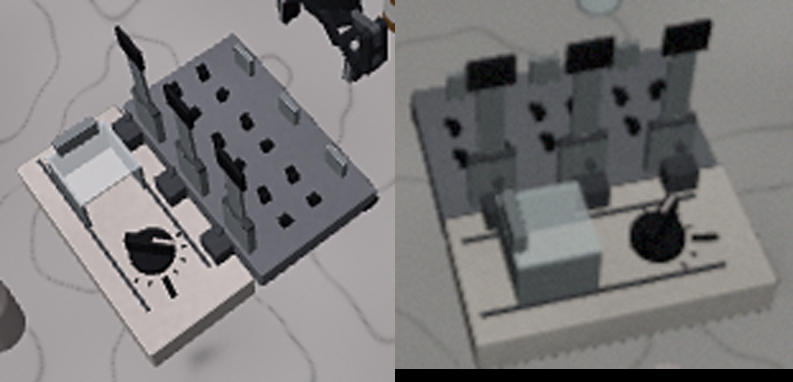

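Zoom: in scene the deck corners are at about (267,194), (323,256) and (278,290), and the box corners at (183,245), (236,318) and (275,292). The dial's broad mark is near (242,292) and the knob near (234,279). The covers stand open and the hood is parked on the robot side.

Run:
```python
from h import *
f=lambda x,y:(x/2.55+175,y/2.55+180); g=lambda x,y:((x-395)/2.95+245,y/2.95+190)
for nm,uv,z in [("deck -+",f(235,35),.05),("deck ++",f(378,195),.05),("deck +-",f(262,280),.05),("box -,-220",f(20,165),.06),("box +,-220",f(155,352),.06),("box +,-85",f(255,285),.06),("mark",f(170,287),.06)]:
    print(nm,onplane("scene",uv,z).round(3))
for nm,uv,z in [("deck -+",g(412,93),.05),("box +,-85",g(728,165),.06),("box +,-220",g(775,280),.06),("box -,-220",g(475,347),.06),("mark",g(705,237),.06)]:
    print(nm,onplane("side",uv,z).round(3))
for uv in [(230,171),(230,178),(229,139)]: print(onplane("side",uv,.06).round(3),proj("scene",onplane("side",uv,.06)))
im=cv2.imread("pics/side0.png"); cv2.imwrite("pics/z2.png",cv2.resize(im[125:205,140:345],None,fx=3.8,fy=3.8,interpolation=cv2.INTER_CUBIC))
im=vision.snapshot("wrist"); cv2.imwrite("pics/w0.png",im[:,:,::-1]); print(vision.camera_model("wrist"))
```

```text
deck -+ [0.456 0.024 0.05 ]
deck ++ [0.725 0.004 0.05 ]
deck +- [ 0.713 -0.158  0.05 ]
box -,-220 [ 0.433 -0.274  0.06 ]
box +,-220 [ 0.701 -0.291  0.06 ]
box +,-85 [ 0.715 -0.169  0.06 ]
mark [ 0.657 -0.237  0.06 ]
deck -+ [0.452 0.019 0.05 ]
box +,-85 [ 0.712 -0.169  0.06 ]
box +,-220 [ 0.697 -0.299  0.06 ]
box -,-220 [ 0.43  -0.285  0.06 ]
mark [ 0.658 -0.239  0.06 ]
[0.44  0.256 0.06 ] [[316.61719917 150.28447126]]
[0.433 0.221 0.06 ] [[307.42924848 154.49451715]]
[0.475 0.436 0.06 ] [[361.03150206 128.95698481]]
{'camera_matrix': array([[342.82958299,   0.        , 278.21411265],
       [  0.        , 342.82958299, 211.34220549],
       [  0.        ,   0.        ,   1.        ]]), 'rvec': array([-2.84067084e+00, -1.38212654e-03,  2.27860817e-03]), 'tvec': array([-0.62455899, -0.03913795,  0.3791405 ])}
```

View pics/z2.png

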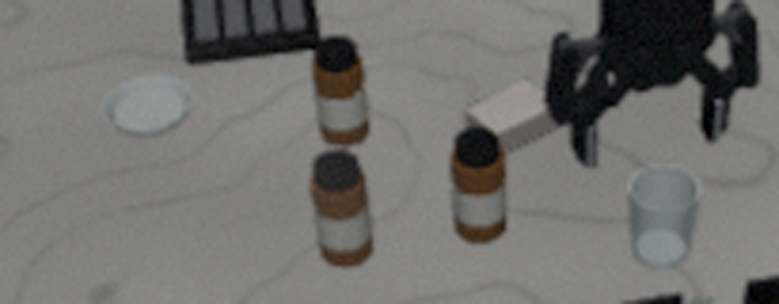

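View pics/w0.png

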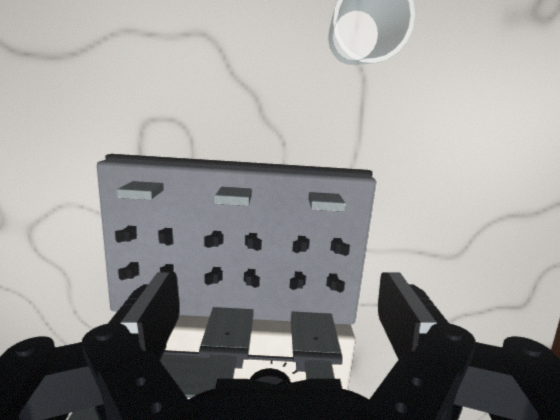

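Side crop: three bottles, with cap tops at about (228,138), (228,168) and (265,161). Wrist view: the whole deck, corners (97,162) and (375,180), saddle quads centred near (146,253), (232,259) and (318,264), and the beaker at (370,30).

Run:
```python
from h import *
from scipy.optimize import least_squares
for uv in [(228.2,137.6),(228.4,167.6),(265.5,161)]:
    P=onplane("side",uv,.1); print(P.round(3),proj("scene",P).round())
W=cam("wrist"); obs=[]
for uv,m in [((97,162),(-135,82.5)),((375,180),(135,82.5))]: obs.append((onplane("wrist",uv,.05,W),m,2))
for q,x in [([(213,240),(253,242),(212,276),(251,278)],0),([(300,245),(340,247),(297,282),(335,283)],85)]:
    obs.append((np.mean([onplane("wrist",u,.068,W) for u in q],0),(x,0),2))
for uv,m in [((.713,-.158),(135,-82.5)),((.699,-.295),(135,-220)),((.7135,-.169),(135,-85)),((.4315,-.2795),(-135,-220))]: obs.append((np.array(uv),m,.7))
def tf(p,m): c,s=np.cos(p[2]),np.sin(p[2]); return np.array([p[0]+(c*m[0]-s*m[1])/1e3,p[1]+(s*m[0]+c*m[1])/1e3])
r=least_squares(lambda p:np.concatenate([w*(tf(p,m)-o[:2]) for o,m,w in obs]),[.58,-.07,-.07],loss="soft_l1",f_scale=.004)
print(r.x.round(4)); print([((tf(r.x,m)-o[:2])*1e3).round(1) for o,m,w in obs])
for x in(-85,0,85): print("bay",x,tf(r.x,(x,0)).round(4),"pad hinge",tf(r.x,(x,-68)).round(4))
```

```text
[0.466 0.389 0.1  ] [[352. 126.]]
[0.432 0.226 0.1  ] [[309. 146.]]
[0.556 0.222 0.1  ] [[336. 169.]]
[ 0.5799 -0.0676 -0.0646]
[array([-3.1, -0.5]), array([ 2.6, -0.9]), array([-0.1,  0.4]), array([1.1, 0.4]), array([-3.7, -0.7]), array([ 1.4, -0.9]), array([-4.4,  7.8]), array([-0.6,  1. ])]
bay -85 [ 0.495  -0.0621] pad hinge [ 0.4907 -0.13  ]
bay 0 [ 0.5799 -0.0676] pad hinge [ 0.5755 -0.1355]
bay 85 [ 0.6647 -0.0731] pad hinge [ 0.6603 -0.141 ]
```

drive_tool(
  deltas=[
    [[40,-14,0,0.065],[80,-28,0,0.065],[120,-42,0,0.065],[160,-56,0,0.065],[180,-68,0,0.065]],
  ],
  jaw=85,
  force=20,
)

```text
t: 0.57
tcp_pos: [0.5555, 0.1834, 0.231]
tool_rot: [0.729, 0.684, 0.0, -0.001]
force: [0.6, -0.1, -0.5]
finger_gap: 0.996
gripper_force: 0.0
```

Run:
```python
from h import *
s=manip.sense(); print(s['t'],s['tcp_pos'],s['tool_rot'])
W=cam("wrist"); im=vision.snapshot("wrist"); cv2.imwrite("pics/w1.png",im[:,:,::-1])
for n in("scene","side"):
    i=vision.snapshot(n); cv2.imwrite(f"pics/{n}1.png",i[:,:,::-1])
    for b,ct in blobs(amber(i),25):
        P=onplane(n,ct,.06)
        if .3<P[0]<.8 and .1<P[1]<.5: print(n,b,P.round(3))
```

```text
0.5667 [0.55545378 0.18341677 0.23101668] [ 7.29121418e-01  6.84383856e-01  1.61714380e-04 -8.17853996e-04]
scene [302 147  14  12  94] [0.433 0.224 0.06 ]
scene [301 163  14   7  36] [0.468 0.185 0.06 ]
scene [327 169  15  14  99] [0.556 0.216 0.06 ]
scene [325 187  14   6  36] [0.585 0.178 0.06 ]
side [223 140  12  11  79] [0.465 0.394 0.06 ]
side [259 164  13  12  89] [0.554 0.219 0.06 ]
side [261 183  12   5  29] [0.539 0.147 0.06 ]
```

View pics/w1.png

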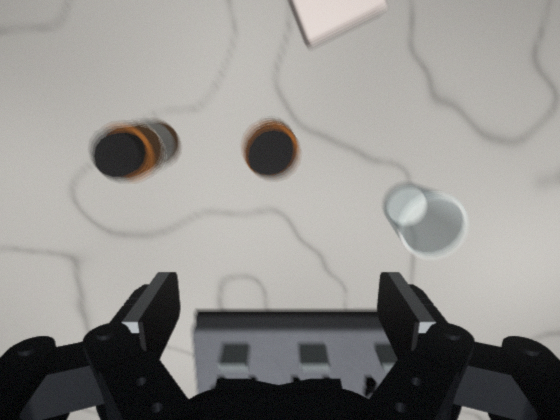

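The wrist view shows bottle B's cap at (270,152), C's cap at (120,152), the beaker rim at (432,224) and the slide box at (338,18).

Run:
```python
from h import *
W=cam("wrist"); print(manip.sense()['tcp_pos'])
for nm,uv,z in [("B",(270,152),.1),("C",(120,153),.1),("beaker",(432,222),.075),("slidebox corner",(310,46),.03)]: print(nm,onplane("wrist",uv,z,W).round(4))
for n,uv in(("scene",(334,169)),("side",(265.5,161))): print(n,onplane(n,uv,.1).round(4))
```

```text
[0.55547995 0.18193828 0.23106814]
B [0.5518 0.2219 0.1   ]
C [0.433  0.2283 0.1   ]
beaker [0.6953 0.1459 0.075 ]
slidebox corner [0.5923 0.3065 0.03  ]
scene [0.5515 0.218  0.1   ]
side [0.5561 0.2222 0.1   ]
```

drive_tool(
  deltas=[
    [[36,-4,0,0],[38,-4,30,0],[38,-4,70,0],[38,-4,110,0],[38,-4,150,0]],
  ],
)

```text
t: 1.13
tcp_pos: [0.5568, 0.2172, 0.0802]
tool_rot: [0.73, 0.683, 0.001, 0.001]
force: [-0.4, -0.6, 0.1]
finger_gap: 0.993
gripper_force: 0.0
```

drive_tool(
  deltas=[
    [[0,0,25,0],[0,0,47,0],[0,0,47,0]],
  ],
)

```text
t: 1.38
tcp_pos: [0.5531, 0.2161, 0.0295]
tool_rot: [0.73, 0.683, -0.004, -0.002]
force: [-0.4, 0.3, -0.6]
finger_gap: 0.998
gripper_force: 0.0
```

drive_tool(
  deltas=[
    [[0,0,0,0],[0,0,0,0],[0,0,0,0],[0,0,0,0],[0,0,0,0]],
  ],
  jaw=30,
  force=25,
)

```text
t: 1.8
tcp_pos: [0.5564, 0.2182, 0.0363]
tool_rot: [0.73, 0.684, 0.001, 0.001]
force: [-0.9, -1.4, 6.2]
finger_gap: 0.556
gripper_force: 25.7
```

drive_tool(
  deltas=[
    [[0,0,-40,0],[0,0,-82,0],[-40,5,-82,0],[-80,15,-82,0],[-115,35,-82,0]],
  ],
)

```text
t: 2.22
tcp_pos: [0.581, 0.1007, 0.1178]
tool_rot: [0.729, 0.685, -0.0, -0.0]
force: [-0.6, 0.7, -2.7]
finger_gap: 0.553
gripper_force: 26.4
```

drive_tool(
  deltas=[
    [[-30,25,0,0],[-45,60,0,0],[-53,92,0,0],[-53,92,8,0],[-53,92,8,0]],
  ],
)

```text
t: 2.63
tcp_pos: [0.6723, 0.0411, 0.1076]
tool_rot: [0.73, 0.683, 0.0, 0.0]
force: [-1.6, 0.1, -2.6]
finger_gap: 0.555
gripper_force: 26.4
```

Run:
```python
from h import *
s=manip.sense(); print(s['t'],s['tcp_pos'],s['finger_gap'])
W=cam("wrist"); im=vision.snapshot("wrist"); cv2.imwrite("pics/w2.png",im[:,:,::-1])
```

```text
2.6333 [0.67231696 0.04109584 0.10760299] 0.5552963555434884
```

View pics/w2.png

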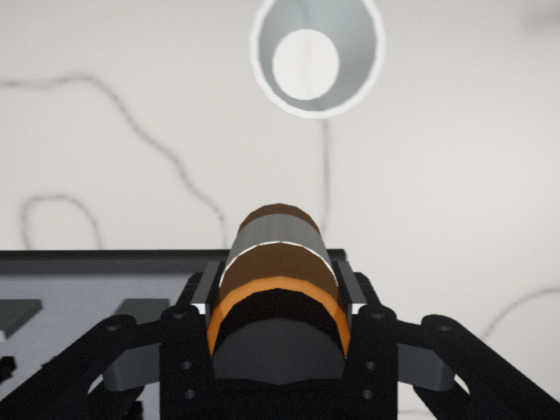

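The bottle is held upright just outside cradle 2's catch post, with its cap at about (278,330). Next I tip it over the post.

drive_tool(
  deltas=[
    [[-10,0,0,0],[-20,0,0,0],[-27,0,-2,0],[-33,0,-4,0],[-40,0,-5,0]],
  ],
)

```text
t: 3.1
tcp_pos: [0.6675, 0.0041, 0.1135]
tool_rot: [0.73, 0.683, 0.001, -0.002]
force: [-0.8, 6.0, -1.5]
finger_gap: 0.555
gripper_force: 26.8
```

drive_tool(
  deltas=[
    [[-6,0,-1,0],[-12,0,0,0],[-19,0,1,0],[-25,0,4,0],[-31,0,7,0]],
  ],
)

```text
t: 3.52
tcp_pos: [0.6668, -0.0286, 0.1081]
tool_rot: [0.73, 0.684, 0.001, 0.0]
force: [-1.8, 1.1, 4.5]
finger_gap: 0.56
gripper_force: 25.2
```

Run:
```python
from h import *
s=manip.sense(); print(s['t'],s['tcp_pos'],s['finger_gap'],s['force'])
a=vision.snapshot("wrist"); b=vision.snapshot("side")[120:320,200:400]; b=cv2.resize(np.ascontiguousarray(b),(420,420),interpolation=cv2.INTER_CUBIC)
c=np.hstack([a[:,90:470],b]); cv2.imwrite("pics/w3.png",c[:,:,::-1])
```

```text
3.5167 [ 0.66679676 -0.02855548  0.10810183] 0.5600620924066161 [-1.76995403  1.14127353  4.49204701]
```

View pics/w3.png

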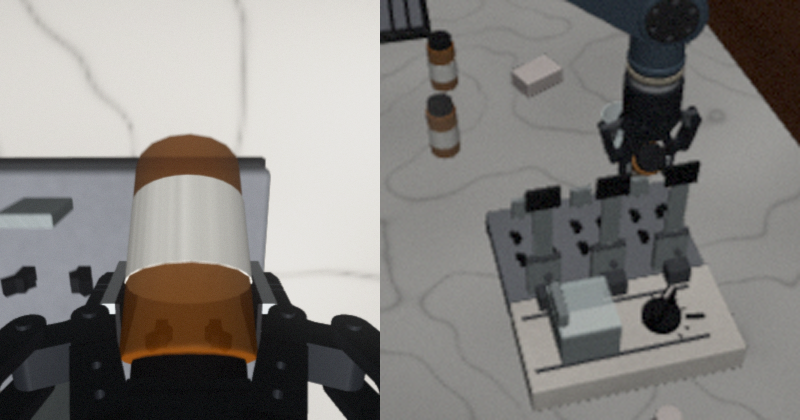

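The bottle has tipped about 60° in the fingers, foot at the top of the wrist image (190,150), as planned. I'll finish the tip.

drive_tool(
  deltas=[
    [[-5,0,4,0],[-10,0,9,0],[-14,0,14,0],[-18,0,18,0],[-18,0,18,0]],
  ],
)

```text
t: 4.03
tcp_pos: [0.6667, -0.048, 0.0888]
tool_rot: [0.73, 0.683, 0.001, 0.002]
force: [-0.0, -0.3, 4.3]
finger_gap: 0.557
gripper_force: 26.3
```

Run:
```python
from h import *
s=manip.sense(); print(s['t'],s['tcp_pos'],s['finger_gap'],s['force'])
W=cam("wrist"); a=vision.snapshot("wrist"); cv2.imwrite("pics/w4.png",a[:,:,::-1])
m=amber(a); print([(b,ct) for b,ct in blobs(m,100)])
d=np.array([.0646,.998,0]); tcp=np.array(s['tcp_pos'])
# where would the foot-top edge appear for flat bottle at various foot distances
for L in (50,55,60): print(L,proj("wrist",tcp+d*L/1e3+np.array([0,0,.02+.024]),W), proj("wrist",tcp+d*L/1e3+np.array([0,0,.02]),W))
```

```text
4.0333 [ 0.66668867 -0.04804345  0.08879251] 0.5574166423660557 [-0.01423517 -0.25986554  4.27158745]
[(array([ 214,  122,  129,   72, 8527], dtype=int32), array([278.09921426, 158.02251671])), (array([ 211,  300,  134,   85, 9653], dtype=int32), array([277.80948928, 343.52978349]))]
50 [[276.81570855 195.25361809]] [[276.86829465 178.45738472]]
55 [[276.7860295  178.58783344]] [[276.8448038  164.70316598]]
60 [[276.75544919 161.415965  ]] [[276.82073461 150.61032595]]
```

View pics/w4.png

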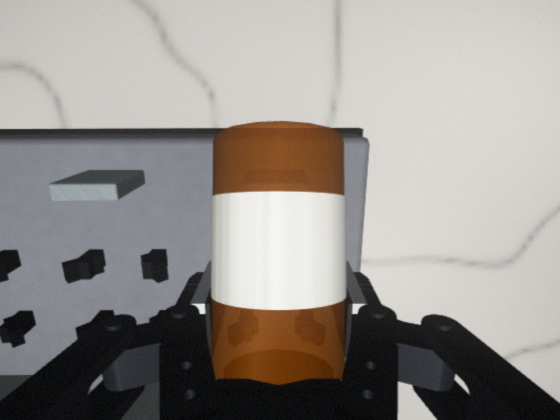

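Run:
```python
from h import *
s=manip.sense(); W=cam("wrist"); tcp=np.array(s['tcp_pos']); d=np.array([.0646,.998,0])
for h in (.019,):
  Ls=np.arange(-40,90,.5); r=proj("wrist",tcp+d*Ls[:,None]/1e3+np.array([0,0,h+.024]),W)[:,1]
  for row in (123,131,192,303,310,378): print(h,row,np.interp(-row,-r,Ls))
print(W[2],-W[1].T@W[2]-tcp)
```

```text
0.019 123 70.60978164357094
0.019 131 68.42476289226225
0.019 192 50.73462287193282
0.019 303 13.041995699367261
0.019 310 10.384192398162261
0.019 378 -17.513175954297477
[-6.69197075e-01 -3.45951863e-04  2.39725978e-01] [0.00497908 0.07545081 0.14193884]
```

drive_tool(
  deltas=[
    [[0,0,-40,0],[20,0,-60,0],[55,-20,-60,0],[90,-45,-60,0],[120,-70,-60,0]],
  ],
)

```text
t: 4.5
tcp_pos: [0.6029, 0.0788, 0.1482]
tool_rot: [0.73, 0.684, 0.0, 0.0]
force: [0.2, 1.7, -1.8]
finger_gap: 0.555
gripper_force: 26.9
```

drive_tool(
  deltas=[
    [[25,-25,0,0],[30,-30,35,0],[30,-30,75,0],[30,-30,115,0],[30,-30,130,0]],
  ],
)

```text
t: 4.92
tcp_pos: [0.5713, 0.1101, 0.0134]
tool_rot: [0.729, 0.684, -0.003, -0.003]
force: [-0.3, 0.2, -1.9]
finger_gap: 0.557
gripper_force: 26.8
```

drive_tool(
  deltas=[
    [[0,0,4,0],[0,0,8,0],[0,0,11,0],[0,0,11,0]],
  ],
)

```text
t: 5.25
tcp_pos: [0.5756, 0.1095, 0.0084]
tool_rot: [0.73, 0.684, 0.0, 0.0]
force: [-1.4, 0.8, 1.2]
finger_gap: 0.555
gripper_force: 27.4
```

drive_tool(
  deltas=[
    [[0,0,0,0],[0,0,0,0],[0,0,0,0]],
  ],
  jaw=56,
)

```text
t: 5.5
tcp_pos: [0.5771, 0.1097, 0.0086]
tool_rot: [0.73, 0.684, 0.001, 0.001]
force: [-0.4, 0.3, -0.1]
finger_gap: 0.657
gripper_force: 0.0
```

```bash
cat > meas.py <<'E'
from h import *
# lying bottle seen by wrist: L (mm ahead of TCP along tool x) of foot edge and shoulder on top line
def lying(axis_h, name=None, row=None):
    s=manip.sense(); W=cam("wrist"); a=vision.snapshot("wrist"); tcp=np.array(s['tcp_pos'])
    q=s['tool_rot']; al=2*np.arctan2(q[1],q[0]); d=np.array([np.cos(al),np.sin(al),0])
    if name: cv2.imwrite(name,a[:,:,::-1])
    Ls=np.arange(-60,110,.5); P=tcp+d*Ls[:,None]/1e3; P[:,2]=axis_h+.024
    uv=proj("wrist",P,W); r=uv[:,1]; m=amber(a)
    c=int(np.interp(40,Ls,uv[:,0])); rows=np.where(m[:,c-6:c+6].mean(1)>.5)[0]
    print("t",s['t'],"tcp",tcp.round(4),"gap",round(s['finger_gap'],3),"F",np.round(s['force'],1))
    g=[rows[0]]+[x for i,x in enumerate(rows[1:]) if x-rows[i]>3 ] ; print("rows",rows.min(),rows.max(),"L foot",np.interp(-rows.min(),-r,Ls),"L shoulder",np.interp(-rows.max(),-r,Ls), g)
    bl=[(b[:5],ct.round()) for b,ct in blobs(m,300)]; print(bl)
E
python3 -c "
from meas import *
lying(.024,'pics/w5.png')"
```

```text
t 5.5 tcp [0.5771 0.1097 0.0086] gap 0.657 F [-0.4  0.3 -0.1]
rows 158 384 L foot 60.17661450522227 L shoulder -23.68338851641061 [np.int64(158), np.int64(336)]
[(array([ 214,  157,  127,   86, 9225], dtype=int32), array([277., 200.])), (array([ 223,  316,  111,   69, 5248], dtype=int32), array([278., 354.]))]
```

drive_tool(
  deltas=[
    [[5,0,0,0],[10,0,0,0],[10,0,0,0]],
  ],
)

```text
t: 5.8
tcp_pos: [0.5763, 0.1207, 0.0075]
tool_rot: [0.729, 0.684, 0.0, 0.0]
force: [-0.2, 0.5, -0.2]
finger_gap: 0.654
gripper_force: 0.0
```

drive_tool(
  deltas=[
    [[0,0,0,0],[0,0,0,0],[0,0,0,0],[0,0,0,0]],
  ],
  jaw=30,
  force=30,
)

```text
t: 6.13
tcp_pos: [0.5764, 0.1201, 0.0076]
tool_rot: [0.73, 0.684, 0.001, 0.0]
force: [0.5, 2.6, 3.0]
finger_gap: 0.552
gripper_force: 30.6
```

drive_tool(
  deltas=[
    [[0,0,-40,0],[0,0,-80,0],[-25,10,-110,0],[-60,25,-110,0],[-95,40,-110,0]],
  ],
)

```text
t: 6.55
tcp_pos: [0.6109, 0.0216, 0.1195]
tool_rot: [0.729, 0.685, 0.001, 0.002]
force: [0.4, -0.7, -1.8]
finger_gap: 0.551
gripper_force: 32.2
```

drive_tool(
  deltas=[
    [[-35,22,0,0],[-65,45,0,0],[-92,59,0,0],[-92,59,15,0],[-92,59,25,0]],
  ],
)

```text
t: 6.97
tcp_pos: [0.6628, -0.0762, 0.091]
tool_rot: [0.731, 0.682, -0.0, -0.0]
force: [-0.9, 0.2, -2.4]
finger_gap: 0.55
gripper_force: 32.1
```

drive_tool(
  deltas=[
    [[0,0,0,0],[0,0,0,0]],
  ],
)

```text
t: 7.13
tcp_pos: [0.6604, -0.0722, 0.0904]
tool_rot: [0.729, 0.684, -0.001, -0.002]
force: [-0.0, -0.1, -1.5]
finger_gap: 0.549
gripper_force: 32.1
```

```bash
python3 -c "
from meas import *
lying(.11,'pics/w6.png')"
```

```text
t 7.1333 tcp [ 0.6604 -0.0722  0.0904] gap 0.549 F [-0.  -0.1 -1.5]
rows 181 384 L foot 54.02823395300501 L shoulder -19.714064512379064 [np.int64(181), np.int64(362)]
[(array([  215,   181,   126,    92, 10211], dtype=int32), array([278., 226.])), (array([ 223,  339,  110,   47, 2674], dtype=int32), array([278., 367.]))]
```

View pics/w6.png

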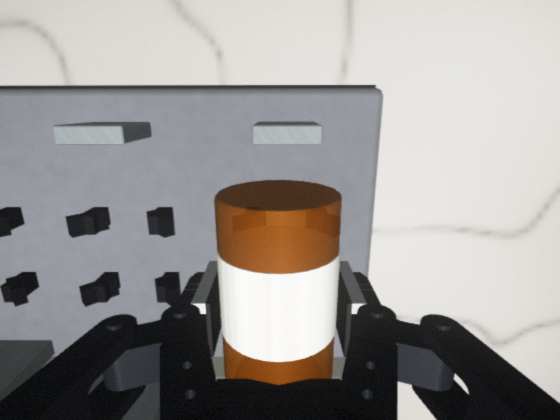

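The bottle hangs level over cradle 2, with the catch post centred at (287,133), about 4 mm to the right of the tool. That agrees with the fitted mixer pose, so I correct by 4 mm and lower.

drive_tool(
  deltas=[
    [[0,4,0,0],[0,4,8,0],[0,4,16,0],[0,4,22,0],[0,4,23,0]],
  ],
)

```text
t: 7.6
tcp_pos: [0.6654, -0.073, 0.0675]
tool_rot: [0.73, 0.684, -0.001, -0.001]
force: [0.6, 0.2, -1.7]
finger_gap: 0.547
gripper_force: 32.1
```

drive_tool(
  deltas=[
    [[0,0,0,0],[0,0,0,0],[0,0,0,0]],
  ],
  jaw=56,
)

```text
t: 7.85
tcp_pos: [0.6672, -0.0738, 0.0698]
tool_rot: [0.73, 0.684, 0.0, 0.001]
force: [1.4, 0.2, -0.1]
finger_gap: 0.656
gripper_force: 0.0
```

drive_tool(
  deltas=[
    [[0,0,-20,0],[0,0,-60,0],[0,0,-100,0],[40,-20,-120,0],[75,-50,-120,0]],
  ],
)

```text
t: 8.27
tcp_pos: [0.6341, -0.0065, 0.1951]
tool_rot: [0.731, 0.682, 0.005, 0.007]
force: [1.2, 1.3, -0.6]
finger_gap: 0.656
gripper_force: 0.0
```

drive_tool(
  deltas=[
    [[30,-25,0,0],[60,-50,0,0],[90,-75,0,0],[100,-90,0,0],[100,-90,0,0]],
  ],
  jaw=85,
)

```text
t: 8.68
tcp_pos: [0.5406, 0.1041, 0.1893]
tool_rot: [0.728, 0.685, -0.001, -0.001]
force: [0.3, -0.4, -0.4]
finger_gap: 0.996
gripper_force: 0.0
```

Run:
```python
from h import *
s=manip.sense(); print(s['t'],s['tcp_pos'])
for n in("scene","side"):
    i=vision.snapshot(n); cv2.imwrite(f"pics/{n}2.png",i[:,:,::-1])
    for b,ct in blobs(amber(i),20):
        P=onplane(n,ct,.06)
        if .3<P[0]<.8 and -.2<P[1]<.5: print(n,b,P.round(3))
W=cam("wrist"); w=vision.snapshot("wrist"); cv2.imwrite("pics/w7.png",w[:,:,::-1])
for b,ct in blobs(amber(w),40): print("w",b,onplane("wrist",ct,.08,W).round(3))
a=cv2.imread("pics/side2.png")[120:320,200:400]; a=cv2.resize(a,(420,420),interpolation=cv2.INTER_CUBIC)
cv2.imwrite("pics/c2.png",np.hstack([w[:,60:440,::-1],a]))
```

```text
8.6833 [0.54060132 0.10412618 0.18926313]
scene [344 127  15  12  90] [0.466 0.391 0.06 ]
scene [342 143  13   7  39] [0.499 0.342 0.06 ]
scene [302 152   7   7  24] [0.429 0.21  0.06 ]
scene [301 163  13   7  34] [0.467 0.183 0.06 ]
scene [292 238  15  17 114] [ 0.658 -0.025  0.06 ]
scene [273 249  18  20 168] [ 0.654 -0.088  0.06 ]
side [223 140  12  11  81] [0.465 0.394 0.06 ]
side [226 158  11   5  27] [0.455 0.31  0.06 ]
side [319 205  14  10  58] [ 0.678 -0.003  0.06 ]
side [324 219  13  14 101] [ 0.668 -0.069  0.06 ]
w [  75    0   67   80 1583] [0.446 0.219 0.08 ]
w [144  72  17  12  41] [0.467 0.2   0.08 ]
```

View pics/c2.png

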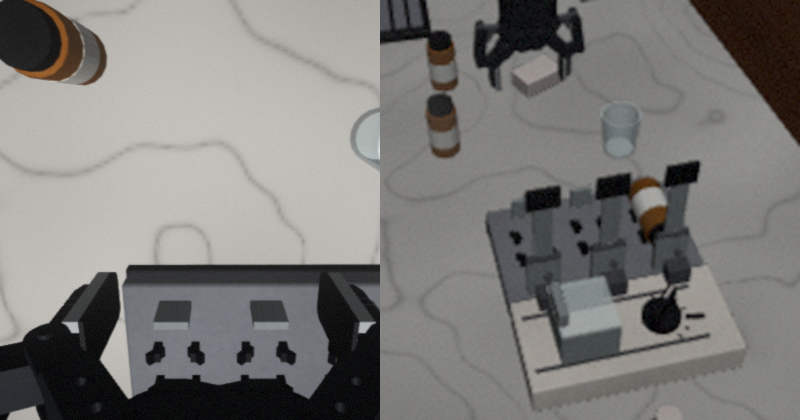

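Bottle 2's cradle is filled (side crop, (650,205)). Now bottle C at (0.4325, 0.227).

drive_tool(
  deltas=[
    [[25,-25,0,0],[54,-54,0,0],[82,-82,0,0],[110,-110,0,0],[116,-116,0,0]],
  ],
)

```text
t: 9.25
tcp_pos: [0.4335, 0.2263, 0.1886]
tool_rot: [0.729, 0.684, -0.001, -0.001]
force: [0.3, 0.3, 0.0]
finger_gap: 0.996
gripper_force: 0.0
```

drive_tool(
  deltas=[
    [[0,0,0,0],[0,0,30,0],[0,0,50,0],[0,0,50,0]],
  ],
)

```text
t: 9.58
tcp_pos: [0.4371, 0.2225, 0.136]
tool_rot: [0.73, 0.683, -0.002, -0.001]
force: [-0.4, 0.7, -0.2]
finger_gap: 0.993
gripper_force: 0.0
```

Run:
```python
from h import *
s=manip.sense(); print(s['t'],s['tcp_pos'])
for n in("scene","side"):
    i=vision.snapshot(n)
    for b,ct in blobs(amber(i),20):
        P=onplane(n,ct,.06)
        if .3<P[0]<.8 and .1<P[1]<.5: print(n,b,P.round(3))
# wrist: dark cap top plane z=.1 between the fingers
W=cam("wrist"); w=vision.snapshot("wrist"); cv2.imwrite("pics/w8.png",w[:,:,::-1])
for b,ct in blobs(amber(w),60): print("w",b,ct.round())
print(proj("wrist",[[.4325,.227,.1],[.4325,.227,.084]],W))
```

```text
9.5833 [0.43706016 0.22247944 0.13596068]
scene [344 127  15  12  90] [0.466 0.391 0.06 ]
scene [342 143  13   7  39] [0.499 0.342 0.06 ]
scene [302 147  14  13  95] [0.433 0.224 0.06 ]
scene [301 163  14   7  36] [0.468 0.185 0.06 ]
side [223 140  12  11  79] [0.465 0.393 0.06 ]
side [226 159  10   4  24] [0.454 0.309 0.06 ]
w [228 185  75  59 969] [267. 207.]
[[266.38708521 238.22372198]
 [267.24935327 228.46288579]]
```

drive_tool(
  deltas=[
    [[0,0,40,0],[0,0,80,0],[0,0,104,0],[0,0,104,0],[0,0,104,0]],
  ],
)

```text
t: 10.15
tcp_pos: [0.4375, 0.224, 0.0348]
tool_rot: [0.73, 0.683, -0.0, -0.0]
force: [0.2, 0.6, 0.6]
finger_gap: 1.0
gripper_force: 0.0
```

drive_tool(
  deltas=[
    [[0,0,0,0],[0,0,0,0],[0,0,0,0],[0,0,0,0],[0,0,0,0]],
  ],
  jaw=30,
  force=25,
)

```text
t: 10.57
tcp_pos: [0.4342, 0.2242, 0.0367]
tool_rot: [0.73, 0.684, -0.001, -0.001]
force: [-5.1, 0.3, 8.0]
finger_gap: 0.56
gripper_force: 24.2
```

drive_tool(
  deltas=[
    [[0,0,-40,0],[-10,10,-78,0],[-38,38,-78,0],[-66,66,-78,0],[-92,92,-78,0]],
  ],
)

```text
t: 10.98
tcp_pos: [0.5245, 0.1257, 0.1155]
tool_rot: [0.729, 0.684, 0.002, 0.002]
force: [0.7, 0.7, -2.6]
finger_gap: 0.555
gripper_force: 27.1
```

drive_tool(
  deltas=[
    [[-27,27,0,0],[-52,52,0,0],[-76,73,0,0],[-76,73,4,0],[-76,73,4,0]],
  ],
)

```text
t: 11.4
tcp_pos: [0.5915, 0.0442, 0.1096]
tool_rot: [0.731, 0.683, 0.001, 0.001]
force: [-1.1, 0.9, -1.7]
finger_gap: 0.553
gripper_force: 27.0
```

drive_tool(
  deltas=[
    [[0,0,0,0],[0,0,0,0]],
  ],
)

```text
t: 11.57
tcp_pos: [0.589, 0.047, 0.1091]
tool_rot: [0.729, 0.684, -0.0, -0.0]
force: [-0.8, 0.1, -2.0]
finger_gap: 0.549
gripper_force: 27.0
```

drive_tool(
  deltas=[
    [[-10,-1,1,0],[-20,-1,1,0],[-27,-1,-1,0],[-33,-1,-3,0],[-40,-1,-4,0]],
  ],
)

```text
t: 11.98
tcp_pos: [0.5858, 0.0075, 0.1127]
tool_rot: [0.73, 0.683, 0.001, -0.002]
force: [0.3, 6.1, -1.0]
finger_gap: 0.555
gripper_force: 27.4
```

drive_tool(
  deltas=[
    [[-6,0,-1,0],[-12,0,0,0],[-19,0,1,0],[-25,0,4,0],[-31,0,7,0]],
  ],
)

```text
t: 12.4
tcp_pos: [0.5846, -0.025, 0.1068]
tool_rot: [0.73, 0.684, 0.0, 0.0]
force: [-1.2, 3.2, 3.7]
finger_gap: 0.557
gripper_force: 26.0
```

drive_tool(
  deltas=[
    [[-5,0,4,0],[-10,0,9,0],[-14,0,14,0],[-18,0,19,0],[-18,0,19,0]],
  ],
)

```text
t: 12.82
tcp_pos: [0.5841, -0.0447, 0.0869]
tool_rot: [0.73, 0.683, 0.0, 0.001]
force: [-0.1, -1.2, 4.8]
finger_gap: 0.552
gripper_force: 26.7
```

```bash
python3 -c "
from meas import *
lying(.108,'pics/w9.png')"
```

```text
t 12.8167 tcp [ 0.5841 -0.0447  0.0869] gap 0.552 F [-0.1 -1.2  4.8]
rows 123 384 L foot 70.70575640019342 L shoulder -18.206301201323544 [np.int64(123), np.int64(315)]
[(array([ 212,  123,  132,   73, 9097], dtype=int32), array([278., 160.])), (array([ 397,  215,  120,   84, 8001], dtype=int32), array([456., 256.])), (array([ 211,  303,  134,   82, 9078], dtype=int32), array([278., 346.])), (array([398, 382,  31,  28, 355], dtype=int32), array([411., 394.]))]
```

drive_tool(
  deltas=[
    [[0,0,-40,0],[20,0,-60,0],[60,0,-60,0],[100,0,-60,0],[130,0,-60,0]],
  ],
)

```text
t: 13.28
tcp_pos: [0.5918, 0.089, 0.1471]
tool_rot: [0.73, 0.684, 0.0, 0.0]
force: [1.0, -0.7, -2.5]
finger_gap: 0.551
gripper_force: 27.2
```

drive_tool(
  deltas=[
    [[20,0,0,0],[25,0,35,0],[25,0,75,0],[25,0,115,0],[25,0,128,0]],
  ],
)

```text
t: 13.7
tcp_pos: [0.5892, 0.1121, 0.0133]
tool_rot: [0.729, 0.684, -0.004, -0.003]
force: [-1.7, -0.1, -3.0]
finger_gap: 0.552
gripper_force: 27.0
```

drive_tool(
  deltas=[
    [[0,0,4,0],[0,0,8,0],[0,0,10,0],[0,0,10,0]],
  ],
)

```text
t: 14.03
tcp_pos: [0.5951, 0.1117, 0.0103]
tool_rot: [0.73, 0.684, 0.001, 0.001]
force: [-0.2, 0.4, -1.1]
finger_gap: 0.559
gripper_force: 27.0
```

drive_tool(
  deltas=[
    [[0,0,0,0],[0,0,0,0],[0,0,0,0]],
  ],
  jaw=56,
)

```text
t: 14.28
tcp_pos: [0.5946, 0.1119, 0.0103]
tool_rot: [0.73, 0.684, 0.001, 0.001]
force: [1.2, 0.3, -1.4]
finger_gap: 0.657
gripper_force: 0.0
```

```bash
python3 -c "
from meas import *
lying(.024,'pics/w10.png')"
```

```text
t 14.2833 tcp [0.5946 0.1119 0.0103] gap 0.657 F [ 1.2  0.3 -1.4]
rows 152 384 L foot 61.75984477722912 L shoulder -25.322715192547196 [np.int64(152), np.int64(328)]
[(array([ 216,  151,  126,   84, 9022], dtype=int32), array([279., 193.])), (array([ 224,  308,  110,   77, 5801], dtype=int32), array([279., 349.]))]
```

drive_tool(
  deltas=[
    [[5,0,1,0],[10,0,2,0],[10,0,2,0]],
  ],
)

```text
t: 14.58
tcp_pos: [0.5941, 0.123, 0.0066]
tool_rot: [0.729, 0.684, 0.0, -0.0]
force: [0.5, 0.2, 0.2]
finger_gap: 0.65
gripper_force: 0.0
```

drive_tool(
  deltas=[
    [[0,0,0,0],[0,0,0,0],[0,0,0,0],[0,0,0,0]],
  ],
  jaw=30,
  force=30,
)

```text
t: 14.92
tcp_pos: [0.5944, 0.1223, 0.0068]
tool_rot: [0.73, 0.684, 0.0, 0.0]
force: [1.0, 2.6, 1.4]
finger_gap: 0.553
gripper_force: 30.7
```

drive_tool(
  deltas=[
    [[0,0,-40,0],[0,0,-80,0],[-25,0,-110,0],[-60,0,-110,0],[-100,-3,-110,0]],
  ],
)

```text
t: 15.33
tcp_pos: [0.5865, 0.0221, 0.1189]
tool_rot: [0.728, 0.685, 0.002, 0.002]
force: [0.4, -0.2, -2.8]
finger_gap: 0.553
gripper_force: 32.3
```

drive_tool(
  deltas=[
    [[-35,0,0,0],[-65,0,0,0],[-90,0,0,0],[-90,0,15,0],[-90,0,25,0]],
  ],
)

```text
t: 15.75
tcp_pos: [0.5782, -0.0697, 0.0909]
tool_rot: [0.731, 0.683, -0.0, -0.0]
force: [-0.1, -0.1, -2.2]
finger_gap: 0.551
gripper_force: 32.3
```

drive_tool(
  deltas=[
    [[0,0,0,0],[0,0,0,0],[0,0,0,0]],
  ],
)

```text
t: 16.0
tcp_pos: [0.5786, -0.0665, 0.0914]
tool_rot: [0.729, 0.684, -0.0, -0.0]
force: [0.1, 0.3, -1.7]
finger_gap: 0.55
gripper_force: 32.2
```

```bash
python3 -c "
from meas import *
lying(.11,'pics/w11.png')"
```

```text
t 16.0 tcp [ 0.5786 -0.0665  0.0914] gap 0.55 F [ 0.1  0.3 -1.7]
rows 177 384 L foot 55.05643624309744 L shoulder -20.682308374134962 [np.int64(177), np.int64(359)]
[(array([ 408,  172,  123,   73, 7363], dtype=int32), array([469., 208.])), (array([  215,   177,   127,    92, 10300], dtype=int32), array([278., 221.])), (array([397, 293,  36,  32, 544], dtype=int32), array([410., 311.])), (array([454, 316,  49,  36, 754], dtype=int32), array([484., 331.])), (array([ 223,  337,  110,   49, 3008], dtype=int32), array([277., 366.]))]
```

drive_tool(
  deltas=[
    [[-3,1,0,0],[-3,1,8,0],[-3,1,16,0],[-3,1,23,0],[-3,1,25,0]],
  ],
)

```text
t: 16.47
tcp_pos: [0.5786, -0.0701, 0.065]
tool_rot: [0.73, 0.684, -0.001, -0.001]
force: [1.2, 1.3, 4.2]
finger_gap: 0.551
gripper_force: 32.8
```

drive_tool(
  deltas=[
    [[0,0,0,0],[0,0,0,0],[0,0,0,0]],
  ],
  jaw=56,
)

```text
t: 16.72
tcp_pos: [0.58, -0.0707, 0.067]
tool_rot: [0.73, 0.684, 0.0, 0.0]
force: [0.8, 0.1, 0.9]
finger_gap: 0.653
gripper_force: 0.0
```

drive_tool(
  deltas=[
    [[0,0,-20,0],[0,0,-60,0],[0,0,-100,0],[35,-15,-120,0],[70,-30,-120,0]],
  ],
)

```text
t: 17.13
tcp_pos: [0.5592, -0.0007, 0.1927]
tool_rot: [0.731, 0.682, 0.004, 0.006]
force: [0.1, 0.8, -0.6]
finger_gap: 0.658
gripper_force: 0.0
```

drive_tool(
  deltas=[
    [[40,-10,0,0],[80,-20,0,0],[120,-30,0,0],[160,-40,0,0],[200,-50,0,0]],
  ],
  jaw=85,
)

```text
t: 17.55
tcp_pos: [0.517, 0.2059, 0.1875]
tool_rot: [0.73, 0.684, 0.001, 0.0]
force: [1.5, 0.0, -0.3]
finger_gap: 0.997
gripper_force: 0.0
```

drive_tool(
  deltas=[
    [[40,-5,0,0],[80,-10,0,0],[100,-15,0,0],[100,-15,0,0],[100,-15,0,0]],
  ],
)

```text
t: 17.97
tcp_pos: [0.5084, 0.3059, 0.187]
tool_rot: [0.729, 0.685, 0.0, 0.0]
force: [0.4, -0.0, -0.2]
finger_gap: 0.993
gripper_force: 0.0
```

Run:
```python
from h import *
s=manip.sense(); print(s['t'],s['tcp_pos'])
for n in("scene","side"):
    i=vision.snapshot(n); cv2.imwrite(f"pics/{n}3.png",i[:,:,::-1])
    for b,ct in blobs(amber(i),20):
        P=onplane(n,ct,.06)
        if .3<P[0]<.8 and -.2<P[1]<.5: print(n,b,P.round(3))
W=cam("wrist"); w=vision.snapshot("wrist"); cv2.imwrite("pics/w12.png",w[:,:,::-1])
for b,ct in blobs(amber(w),40): print("w",b,ct.round(),onplane("wrist",ct,.06,W).round(3))
print(proj("wrist",[[.466,.390,.1],[.466,.39,0]],W))
```

```text
17.9667 [0.5084156  0.30592765 0.18703376]
scene [344 127  13  12  80] [0.465 0.388 0.06 ]
scene [342 143  13   7  39] [0.499 0.342 0.06 ]
scene [274 218  13  16 103] [ 0.571 -0.021  0.06 ]
scene [255 228  17  16 132] [ 0.565 -0.081  0.06 ]
scene [292 238  15  17 115] [ 0.658 -0.025  0.06 ]
scene [273 249  18  20 165] [ 0.654 -0.088  0.06 ]
side [223 140  12  11  81] [0.465 0.394 0.06 ]
side [319 205  14  10  60] [ 0.678 -0.003  0.06 ]
side [291 210  12   9  52] [0.589 0.003 0.06 ]
side [324 219  13  14  98] [ 0.669 -0.068  0.06 ]
side [295 224  10  14  83] [ 0.578 -0.063  0.06 ]
w [186  53  55  73 755] [223.  93.] [0.474 0.39  0.06 ]
[[200.71522486  92.06487866]
 [224.43821723  95.91128501]]
```

drive_tool(
  deltas=[
    [[30,-20,0,0],[60,-36,0,0],[81,-48,0,0],[81,-48,0,0],[81,-48,30,0]],
  ],
)

```text
t: 18.53
tcp_pos: [0.4703, 0.3909, 0.1619]
tool_rot: [0.729, 0.684, 0.006, 0.002]
force: [0.7, 0.7, 0.4]
finger_gap: 0.995
gripper_force: 0.0
```

drive_tool(
  deltas=[
    [[0,0,30,0],[0,0,70,0],[0,0,110,0],[0,0,121,0],[0,0,121,0]],
  ],
)

```text
t: 18.95
tcp_pos: [0.4646, 0.3858, 0.0324]
tool_rot: [0.73, 0.683, -0.004, -0.001]
force: [-1.0, -0.3, 0.3]
finger_gap: 0.997
gripper_force: 0.0
```

drive_tool(
  deltas=[
    [[0,0,0,0],[0,0,0,0],[0,0,0,0],[0,0,0,0],[0,0,0,0]],
  ],
  jaw=30,
  force=25,
)

```text
t: 19.37
tcp_pos: [0.4676, 0.3895, 0.0384]
tool_rot: [0.73, 0.684, 0.002, 0.001]
force: [-0.4, -1.7, 6.0]
finger_gap: 0.558
gripper_force: 26.4
```

drive_tool(
  deltas=[
    [[0,0,-40,0],[0,0,-78,0],[-40,0,-78,0],[-80,0,-78,0],[-120,0,-78,0]],
  ],
)

```text
t: 19.78
tcp_pos: [0.459, 0.2688, 0.1157]
tool_rot: [0.729, 0.685, 0.002, 0.001]
force: [1.0, -0.5, -2.1]
finger_gap: 0.556
gripper_force: 26.9
```

drive_tool(
  deltas=[
    [[-38,10,0,0],[-76,20,0,0],[-114,30,0,0],[-152,40,0,0],[-186,50,0,0]],
  ],
)

```text
t: 20.2
tcp_pos: [0.4968, 0.078, 0.1148]
tool_rot: [0.73, 0.684, 0.001, 0.001]
force: [0.8, 0.2, -1.0]
finger_gap: 0.557
gripper_force: 26.9
```

drive_tool(
  deltas=[
    [[-20,6,0,0],[-27,6,4,0],[-27,6,5,0],[-27,6,5,0]],
  ],
)

```text
t: 20.53
tcp_pos: [0.4998, 0.0533, 0.1087]
tool_rot: [0.73, 0.684, -0.0, -0.0]
force: [-0.0, -0.5, -1.2]
finger_gap: 0.559
gripper_force: 26.9
```

drive_tool(
  deltas=[
    [[-10,2,0,0],[-20,2,0,0],[-27,2,-2,0],[-33,2,-4,0],[-40,2,-5,0]],
  ],
)

```text
t: 20.95
tcp_pos: [0.4995, 0.0139, 0.1139]
tool_rot: [0.73, 0.683, 0.001, -0.001]
force: [0.8, 6.5, -0.0]
finger_gap: 0.554
gripper_force: 27.0
```

drive_tool(
  deltas=[
    [[-6,0,-1,0],[-12,0,0,0],[-19,0,1,0],[-25,0,4,0],[-31,0,7,0]],
  ],
)

```text
t: 21.37
tcp_pos: [0.4983, -0.0185, 0.1074]
tool_rot: [0.73, 0.684, 0.0, 0.001]
force: [-0.8, 1.6, 4.0]
finger_gap: 0.556
gripper_force: 25.0
```

drive_tool(
  deltas=[
    [[-5,0,4,0],[-10,0,9,0],[-14,0,14,0],[-18,0,19,0],[-18,0,19,0]],
  ],
)

```text
t: 21.78
tcp_pos: [0.4977, -0.0377, 0.0878]
tool_rot: [0.73, 0.684, 0.0, 0.001]
force: [0.8, -1.5, 4.2]
finger_gap: 0.553
gripper_force: 26.8
```

```bash
python3 -c "
from meas import *
lying(.108,'pics/w13.png')"
```

```text
t 21.7833 tcp [ 0.4977 -0.0377  0.0878] gap 0.553 F [ 0.8 -1.5  4.2]
rows 114 384 L foot 73.04328610113629 L shoulder -19.008326697740717 [np.int64(114), np.int64(304)]
[(array([ 214,  113,  130,   74, 8616], dtype=int32), array([278., 150.])), (array([ 400,  219,  118,   84, 8005], dtype=int32), array([459., 260.])), (array([  211,   295,   136,    90, 10513], dtype=int32), array([278., 340.])), (array([540, 329,  20,  56, 666], dtype=int32), array([552., 356.])), (array([398, 382,  33,  30, 375], dtype=int32), array([411., 395.]))]
```

drive_tool(
  deltas=[
    [[0,0,-40,0],[20,0,-60,0],[60,0,-60,0],[100,0,-60,0],[130,0,-60,0]],
  ],
)

```text
t: 22.25
tcp_pos: [0.5048, 0.0956, 0.148]
tool_rot: [0.73, 0.684, 0.0, 0.0]
force: [0.5, -0.4, -1.3]
finger_gap: 0.556
gripper_force: 27.0
```

drive_tool(
  deltas=[
    [[20,0,0,0],[25,0,35,0],[25,0,75,0],[25,0,115,0],[25,0,128,0]],
  ],
)

```text
t: 22.67
tcp_pos: [0.5032, 0.1188, 0.0151]
tool_rot: [0.729, 0.684, -0.003, -0.003]
force: [-0.7, 0.6, -1.7]
finger_gap: 0.552
gripper_force: 26.8
```

drive_tool(
  deltas=[
    [[0,0,4,0],[0,0,8,0],[0,0,11,0],[0,0,11,0]],
  ],
)

```text
t: 23.0
tcp_pos: [0.5072, 0.1185, 0.0096]
tool_rot: [0.73, 0.684, 0.0, 0.0]
force: [-2.0, 1.1, 0.4]
finger_gap: 0.557
gripper_force: 27.3
```

drive_tool(
  deltas=[
    [[0,0,0,0],[0,0,0,0],[0,0,0,0]],
  ],
  jaw=56,
)

```text
t: 23.25
tcp_pos: [0.5079, 0.1186, 0.0098]
tool_rot: [0.73, 0.684, 0.001, 0.001]
force: [0.4, -0.4, 0.3]
finger_gap: 0.653
gripper_force: 0.0
```

```bash
python3 -c "
from meas import *
lying(.024,'pics/w14.png')"
```

```text
t 23.25 tcp [0.5079 0.1186 0.0098] gap 0.653 F [ 0.4 -0.4  0.3]
rows 154 384 L foot 61.22384029268103 L shoulder -24.86504805428295 [np.int64(154), np.int64(330)]
[(array([ 215,  153,  126,   84, 8960], dtype=int32), array([278., 196.])), (array([ 223,  310,  111,   75, 5665], dtype=int32), array([278., 351.]))]
```

drive_tool(
  deltas=[
    [[6,0,1,0],[12,0,2,0],[12,0,2,0]],
  ],
)

```text
t: 23.55
tcp_pos: [0.5076, 0.1317, 0.0067]
tool_rot: [0.729, 0.684, 0.0, 0.0]
force: [0.9, -1.0, -0.4]
finger_gap: 0.652
gripper_force: 0.0
```

drive_tool(
  deltas=[
    [[0,0,0,0],[0,0,0,0],[0,0,0,0],[0,0,0,0]],
  ],
  jaw=30,
  force=30,
)

```text
t: 23.88
tcp_pos: [0.5077, 0.1308, 0.0068]
tool_rot: [0.73, 0.684, 0.0, 0.0]
force: [0.4, 3.0, 2.8]
finger_gap: 0.553
gripper_force: 30.7
```

drive_tool(
  deltas=[
    [[0,0,-40,0],[0,0,-80,0],[-25,0,-110,0],[-60,0,-110,0],[-100,0,-110,0]],
  ],
)

```text
t: 24.3
tcp_pos: [0.5021, 0.0304, 0.1185]
tool_rot: [0.728, 0.685, 0.001, 0.002]
force: [1.4, -0.8, -1.8]
finger_gap: 0.551
gripper_force: 32.2
```

drive_tool(
  deltas=[
    [[-35,0,0,0],[-65,0,0,0],[-94,-1,0,0],[-94,-1,15,0],[-94,-1,25,0]],
  ],
)

```text
t: 24.72
tcp_pos: [0.4936, -0.0651, 0.091]
tool_rot: [0.731, 0.682, -0.0, 0.0]
force: [-0.4, 0.3, -2.0]
finger_gap: 0.552
gripper_force: 32.1
```

drive_tool(
  deltas=[
    [[0,0,0,0],[0,0,0,0],[0,0,0,0]],
  ],
)

```text
t: 24.97
tcp_pos: [0.4936, -0.0621, 0.0915]
tool_rot: [0.729, 0.684, -0.0, -0.0]
force: [-0.3, 0.2, -1.8]
finger_gap: 0.549
gripper_force: 32.1
```

```bash
python3 -c "
from meas import *
lying(.11,'pics/w15.png')"
```

```text
t 24.9667 tcp [ 0.4936 -0.0621  0.0915] gap 0.549 F [-0.3  0.2 -1.8]
rows 183 384 L foot 53.24788827012976 L shoulder -20.72936992864639 [np.int64(183), np.int64(365)]
[(array([ 409,  172,  123,   73, 7435], dtype=int32), array([470., 207.])), (array([  216,   183,   126,    93, 10302], dtype=int32), array([279., 228.])), (array([397, 292,  38,  33, 554], dtype=int32), array([410., 311.])), (array([453, 315,  51,  37, 802], dtype=int32), array([484., 330.])), (array([ 224,  342,  110,   44, 2373], dtype=int32), array([279., 369.]))]
```

drive_tool(
  deltas=[
    [[0,1,0,0],[0,1,8,0],[0,1,16,0],[0,1,23,0],[0,1,25,0]],
  ],
)

```text
t: 25.43
tcp_pos: [0.4941, -0.0626, 0.0652]
tool_rot: [0.73, 0.684, -0.001, -0.001]
force: [-1.2, 0.2, -1.1]
finger_gap: 0.554
gripper_force: 32.1
```

drive_tool(
  deltas=[
    [[0,0,0,0],[0,0,0,0],[0,0,0,0]],
  ],
  jaw=56,
)

```text
t: 25.68
tcp_pos: [0.4952, -0.0632, 0.0668]
tool_rot: [0.73, 0.684, 0.0, 0.0]
force: [0.3, -0.5, 0.6]
finger_gap: 0.654
gripper_force: 0.0
```

drive_tool(
  deltas=[
    [[0,0,-30,0],[0,0,-70,0],[0,0,-110,0],[0,0,-150,0],[0,0,-190,0]],
  ],
)

```text
t: 26.1
tcp_pos: [0.4945, -0.0629, 0.2591]
tool_rot: [0.73, 0.684, 0.0, 0.0]
force: [0.1, -0.4, 0.7]
finger_gap: 0.654
gripper_force: 0.0
```

drive_tool(
  deltas=[
    [[0,0,-15,0],[0,0,-15,0],[0,0,-15,0]],
  ],
  jaw=0,
)

```text
t: 26.35
tcp_pos: [0.4952, -0.0631, 0.273]
tool_rot: [0.73, 0.684, 0.001, 0.001]
force: [-0.5, 1.3, -0.4]
finger_gap: 0.239
gripper_force: 0.0
```

Run:
```python
from h import *
s=manip.sense(); print(s['t'],s['tcp_pos'],s['finger_gap'])
w=vision.snapshot("wrist"); i=vision.snapshot("scene"); b=cv2.resize(np.ascontiguousarray(i[180:330,175:330]),(434,420),interpolation=cv2.INTER_CUBIC)
cv2.imwrite("pics/w16.png",w[:,:,::-1]); cv2.imwrite("pics/sc16.png",i[:,:,::-1])
cv2.imwrite("pics/c16.png",np.hstack([w[:,100:460],b])[:,:,::-1])
```

```text
26.35 [ 0.49522635 -0.0631356   0.27299703] 0.23858023643146054
```

View pics/c16.png

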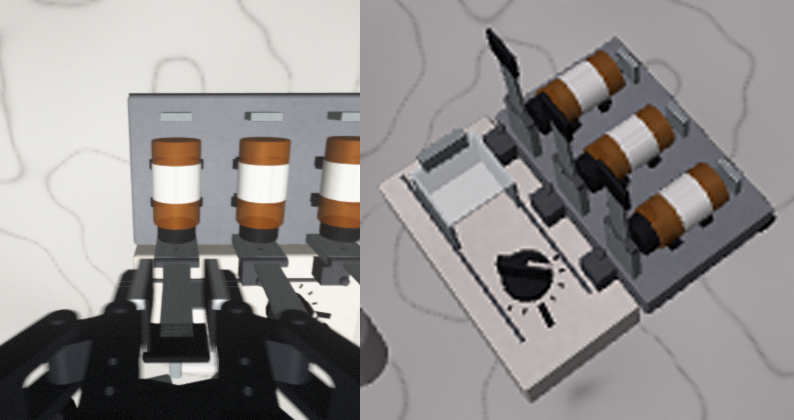

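All three bottles lie seated in their cradles, with caps to -y, and the covers are still open. The knob pointer aims to the right in the scene crop, near (545,265), and the broad mark is at (545,315). Next, cover 0.

drive_tool(
  deltas=[
    [[-35,0,0,0],[-75,0,0,0],[-114,0,0,0],[-114,0,25,0],[-114,0,54,0]],
  ],
)

```text
t: 26.87
tcp_pos: [0.4882, -0.1798, 0.2169]
tool_rot: [0.731, 0.682, 0.0, 0.001]
force: [0.2, 0.4, -0.4]
finger_gap: 0.002
gripper_force: 0.0
```

drive_tool(
  deltas=[
    [[0,0,0,0],[12,0,0,0],[24,0,0,0],[36,0,1,0],[48,0,2,0]],
  ],
)

```text
t: 27.28
tcp_pos: [0.4912, -0.1273, 0.2168]
tool_rot: [0.729, 0.684, 0.0, 0.001]
force: [-0.2, -1.4, -1.5]
finger_gap: -0.006
gripper_force: 0.6
```

drive_tool(
  deltas=[
    [[12,0,2,0],[24,0,5,0],[36,0,10,0],[47,0,17,0],[57,0,25,0]],
  ],
)

```text
t: 27.7
tcp_pos: [0.4949, -0.0705, 0.1906]
tool_rot: [0.73, 0.684, 0.001, 0.001]
force: [-0.2, 0.0, 1.8]
finger_gap: -0.0
gripper_force: 0.7
```

drive_tool(
  deltas=[
    [[8,0,8,0],[16,0,17,0],[22,0,27,0],[28,0,38,0],[32,0,50,0]],
  ],
)

```text
t: 28.12
tcp_pos: [0.4966, -0.0396, 0.1397]
tool_rot: [0.73, 0.684, 0.0, 0.0]
force: [1.2, -1.6, 1.1]
finger_gap: -0.001
gripper_force: 0.7
```

drive_tool(
  deltas=[
    [[2,0,6,0],[3,0,11,0],[3,0,11,0]],
  ],
)

```text
t: 28.37
tcp_pos: [0.4957, -0.0365, 0.1283]
tool_rot: [0.73, 0.684, -0.001, -0.001]
force: [0.5, 0.9, 0.0]
finger_gap: 0.001
gripper_force: 0.0
```

drive_tool(
  deltas=[
    [[0,0,-40,0],[0,0,-80,0],[0,0,-120,0],[0,0,-145,0],[0,0,-145,0]],
  ],
)

```text
t: 28.78
tcp_pos: [0.5003, -0.0382, 0.2809]
tool_rot: [0.73, 0.684, 0.003, 0.006]
force: [1.6, -0.2, 0.5]
finger_gap: 0.001
gripper_force: 0.0
```

Run:
```python
from h import *
s=manip.sense(); print(s['t'],s['tcp_pos'],s['finger_gap'])
W=cam("wrist"); w=vision.snapshot("wrist"); cv2.imwrite("pics/w17.png",w[:,:,::-1])
i=vision.snapshot("side"); b=cv2.resize(np.ascontiguousarray(i[180:320,240:385]),(434,420),interpolation=cv2.INTER_CUBIC)
cv2.imwrite("pics/c17.png",b[:,:,::-1])
# pads (near black) in side
M=lambda x,y,z:np.array([.5799+(.998*x+.0646*y)/1e3,-.0676+(-.0646*x+.998*y)/1e3,z])
g=cv2.cvtColor(i,cv2.COLOR_RGB2GRAY)
for k,x in enumerate((-85,0,85)):
    sh=proj("side",M(x,43,.122))[0]; op=proj("side",M(x,-76,.225))[0]
    f=lambda p:g[int(p[1])-2:int(p[1])+3,int(p[0])-2:int(p[0])+3].mean().round()
    print(k,"shut px",sh.round(),f(sh),"open px",op.round(),f(op))
```

```text
28.7833 [ 0.50033386 -0.03822846  0.28093029] 0.0005186817270451165
0 shut px [268. 210.] 30.0 open px [277. 215.] 87.0
1 shut px [297. 205.] 133.0 open px [311. 209.] 9.0
2 shut px [326. 200.] 132.0 open px [344. 203.] 8.0
```

drive_tool(
  deltas=[
    [[-30,20,0,0],[-62,42,0,0],[-95,64,0,0],[-128,86,0,0],[-141,86,0,0]],
  ],
)

```text
t: 29.3
tcp_pos: [0.576, -0.1883, 0.2724]
tool_rot: [0.731, 0.683, -0.0, 0.001]
force: [1.2, -0.6, 0.1]
finger_gap: 0.0
gripper_force: 0.0
```

drive_tool(
  deltas=[
    [[0,0,0,0],[0,0,30,0],[0,0,56,0],[0,0,56,0],[10,0,56,0]],
  ],
)

```text
t: 29.72
tcp_pos: [0.572, -0.1728, 0.2166]
tool_rot: [0.73, 0.683, -0.001, -0.003]
force: [0.5, 1.2, -0.2]
finger_gap: -0.001
gripper_force: 0.0
```

drive_tool(
  deltas=[
    [[10,0,0,0],[20,0,0,0],[30,0,1,0],[38,0,2,0]],
  ],
)

```text
t: 30.05
tcp_pos: [0.5772, -0.134, 0.2183]
tool_rot: [0.729, 0.684, 0.001, 0.001]
force: [0.3, -1.4, 1.1]
finger_gap: -0.001
gripper_force: 0.5
```

drive_tool(
  deltas=[
    [[12,0,2,0],[24,0,5,0],[36,0,10,0],[47,0,17,0],[57,0,25,0]],
  ],
)

```text
t: 30.47
tcp_pos: [0.5805, -0.077, 0.1913]
tool_rot: [0.73, 0.684, 0.0, 0.0]
force: [0.7, -0.4, 1.2]
finger_gap: 0.0
gripper_force: 0.7
```

drive_tool(
  deltas=[
    [[8,0,8,0],[16,0,17,0],[22,0,27,0],[28,0,38,0],[32,0,50,0]],
  ],
)

```text
t: 30.88
tcp_pos: [0.5822, -0.0459, 0.1406]
tool_rot: [0.73, 0.684, 0.0, -0.0]
force: [-0.5, -0.9, 1.5]
finger_gap: -0.002
gripper_force: 0.5
```

drive_tool(
  deltas=[
    [[2,0,6,0],[3,0,11,0],[3,0,11,0]],
  ],
)

```text
t: 31.13
tcp_pos: [0.5812, -0.0431, 0.1289]
tool_rot: [0.73, 0.684, -0.001, -0.002]
force: [-0.8, 0.6, 0.1]
finger_gap: 0.004
gripper_force: 0.0
```

drive_tool(
  deltas=[
    [[0,0,-40,0],[0,0,-80,0],[0,0,-120,0],[0,0,-145,0],[0,0,-145,0]],
  ],
)

```text
t: 31.55
tcp_pos: [0.5862, -0.0448, 0.2829]
tool_rot: [0.73, 0.684, 0.004, 0.006]
force: [1.2, 0.3, 0.2]
finger_gap: -0.002
gripper_force: 0.0
```

Now cover 2, the same way.

drive_tool(
  deltas=[
    [[-30,20,0,0],[-62,42,0,0],[-95,64,0,0],[-128,85,0,0],[-141,85,0,0]],
  ],
)

```text
t: 31.97
tcp_pos: [0.6607, -0.1954, 0.2746]
tool_rot: [0.731, 0.683, 0.0, 0.002]
force: [0.1, -0.4, 0.4]
finger_gap: 0.002
gripper_force: 0.0
```

drive_tool(
  deltas=[
    [[0,0,0,0],[0,0,30,0],[0,0,56,0],[0,0,56,0],[10,0,56,0]],
  ],
)

```text
t: 32.38
tcp_pos: [0.6569, -0.1796, 0.218]
tool_rot: [0.73, 0.683, -0.001, -0.002]
force: [0.9, 0.5, 0.7]
finger_gap: 0.003
gripper_force: 0.0
```

drive_tool(
  deltas=[
    [[10,0,0,0],[20,0,0,0],[30,0,1,0],[38,0,2,0]],
  ],
)

```text
t: 32.72
tcp_pos: [0.6622, -0.1404, 0.2197]
tool_rot: [0.729, 0.684, 0.001, 0.002]
force: [-0.1, -0.8, 1.5]
finger_gap: -0.001
gripper_force: 0.5
```

drive_tool(
  deltas=[
    [[12,0,2,0],[24,0,5,0],[36,0,10,0],[47,0,17,0],[57,0,25,0]],
  ],
)

```text
t: 33.13
tcp_pos: [0.6651, -0.0835, 0.1923]
tool_rot: [0.73, 0.684, 0.0, 0.0]
force: [-0.5, -1.3, 1.8]
finger_gap: 0.002
gripper_force: 0.7
```

drive_tool(
  deltas=[
    [[8,0,8,0],[16,0,17,0],[22,0,27,0],[28,0,38,0],[32,0,50,0]],
  ],
)

```text
t: 33.55
tcp_pos: [0.6669, -0.0523, 0.1416]
tool_rot: [0.73, 0.684, 0.0, -0.0]
force: [-0.5, -0.1, 1.8]
finger_gap: -0.003
gripper_force: 0.7
```

drive_tool(
  deltas=[
    [[2,0,6,0],[3,0,11,0],[3,0,11,0]],
  ],
)

```text
t: 33.8
tcp_pos: [0.6659, -0.0498, 0.1294]
tool_rot: [0.73, 0.684, -0.001, -0.002]
force: [1.0, -0.4, -0.6]
finger_gap: -0.001
gripper_force: 0.0
```

drive_tool(
  deltas=[
    [[0,0,-40,0],[0,0,-80,0],[-40,0,-80,0],[-80,-5,-80,0],[-120,-10,-80,0]],
  ],
)

```text
t: 34.22
tcp_pos: [0.6501, -0.1704, 0.2135]
tool_rot: [0.729, 0.684, 0.001, 0.002]
force: [-0.2, 0.0, -0.4]
finger_gap: -0.002
gripper_force: 0.0
```

drive_tool(
  deltas=[
    [[-35,-20,0,0],[-60,-40,0,0],[-60,-40,0,0],[-60,-40,0,0]],
  ],
  jaw=40,
)

```text
t: 34.55
tcp_pos: [0.6045, -0.2286, 0.212]
tool_rot: [0.731, 0.682, 0.0, -0.0]
force: [0.6, 1.1, 0.4]
finger_gap: 0.47
gripper_force: 0.0
```

Run:
```python
from h import *
s=manip.sense(); print(s['t'],s['tcp_pos'],s['finger_gap'],s['q'])
W=cam("wrist"); w=vision.snapshot("wrist"); cv2.imwrite("pics/w18.png",w[:,:,::-1])
i=vision.snapshot("side"); j=vision.snapshot("scene"); cv2.imwrite("pics/sd18.png",i[:,:,::-1]); cv2.imwrite("pics/sc18.png",j[:,:,::-1])
b=cv2.resize(np.ascontiguousarray(j[180:330,175:330]),(434,420),interpolation=cv2.INTER_CUBIC)
cv2.imwrite("pics/c18.png",np.hstack([w[:,100:460],b])[:,:,::-1])
M=lambda x,y,z:np.array([.5799+(.998*x+.0646*y)/1e3,-.0676+(-.0646*x+.998*y)/1e3,z])
g=cv2.cvtColor(i,cv2.COLOR_RGB2GRAY)
for k,x in enumerate((-85,0,85)):
    sh=proj("side",M(x,43,.122))[0]; op=proj("side",M(x,-76,.225))[0]
    f=lambda p:g[int(p[1])-2:int(p[1])+3,int(p[0])-2:int(p[0])+3].mean().round()
    print(k,"shut px",sh.round(),f(sh),"open px",op.round(),f(op))
```

```text
34.55 [ 0.60453922 -0.22861944  0.21195404] 0.47012181779538975 [-5.34299886e-01  5.77221607e-01  1.39563494e+00  3.62721341e-04
  1.16867608e+00 -4.65142784e-01]
0 shut px [268. 210.] 35.0 open px [277. 215.] 93.0
1 shut px [297. 205.] 31.0 open px [311. 209.] 71.0
2 shut px [326. 200.] 17.0 open px [344. 203.] 21.0
```

View pics/c18.png

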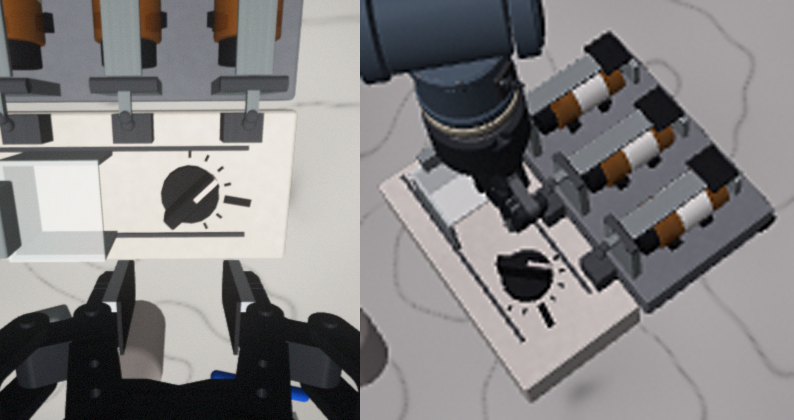

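All three covers are shut. In the wrist crop the knob is at about (190,195), its white pointer line runs (195,203)→(218,181), and the broad mark is at (237,202). I'll measure these precisely.

```bash
cat > knob.py <<'E'
from h import *
def knob(w,W,c0=(290,195),r=34):
    g=cv2.cvtColor(w,cv2.COLOR_RGB2GRAY); x0,y0=c0
    roi=g[y0-r-5:y0+r+5,x0-r:x0+r+45]
    dark=(g<75).astype(np.uint8); m=np.zeros_like(dark); m[y0-50:y0+50,x0-45:x0+75]=dark[y0-50:y0+50,x0-45:x0+75]
    bl=sorted(blobs(m,15),key=lambda b:-b[0][4])
    for b,ct in bl[:6]: print("dark",b,ct.round(1),onplane("wrist",ct,.06,W).round(4))
    kb=bl[0][0]; k,l,s,c=cv2.connectedComponentsWithStats(m)
    idx=1+np.argmax(s[1:,4]); hull=cv2.convexHull(np.argwhere(l==idx)[:,::-1].astype(np.int32))
    ins=cv2.fillConvexPoly(np.zeros_like(g),hull,1); ins=cv2.erode(ins,np.ones((5,5)))
    wh=((g>130)&(ins>0)); p=np.argwhere(wh)[:,::-1].astype(float)
    P=np.array([onplane("wrist",q,.098,W)[:2] for q in p]); mu=P.mean(0); d=np.linalg.svd(P-mu)[2][0]
    print("white n",len(p),p.mean(0),"centre",mu.round(4),"dir deg",np.degrees(np.arctan2(d[1],d[0])).round(1),"len",np.ptp((P-mu)@d))
    return mu,d
E
python3 - <<'E'
from knob import *
W=cam("wrist"); w=cv2.imread("pics/w18.png")[:,:,::-1]; w=np.ascontiguousarray(w)
mu,d=knob(w,W)
E
```

```text
dark [ 262  166   56   63 2438] [287.2 195.6] [ 0.6147 -0.2277  0.06  ]
dark [325 196  25  10 145] [336.8 200.7] [ 0.6586 -0.2351  0.06  ]
white n 155 [303.55483871 192.74193548] centre [ 0.627  -0.2163] dir deg -136.1 len 0.04081788649587976
```

drive_tool(
  deltas=[
    [[2,6,0,0.12],[5,12,0,0.24],[5,12,0,0.36],[5,12,0,0.48],[5,12,0,0.6]],
  ],
)

```text
t: 35.12
tcp_pos: [0.619, -0.2204, 0.2116]
tool_rot: [0.9, 0.436, 0.0, 0.0]
force: [-0.4, 0.3, -0.2]
finger_gap: 0.467
gripper_force: 0.0
```

drive_tool(
  deltas=[
    [[0,0,0,0.12],[0,0,0,0.17],[0,0,0,0.17],[0,0,0,0.17],[0,0,0,0.17]],
  ],
)

```text
t: 35.53
tcp_pos: [0.6184, -0.2214, 0.2117]
tool_rot: [0.933, 0.361, 0.0, 0.0]
force: [-0.2, 0.1, 0.3]
finger_gap: 0.466
gripper_force: 0.0
```

Run:
```python
from knob import *
s=manip.sense(); q=s['tool_rot']; print(s['t'],s['tcp_pos'],"toolx deg",np.degrees(2*np.arctan2(q[1],q[0])))
W=cam("wrist"); w=vision.snapshot("wrist"); cv2.imwrite("pics/w19.png",w[:,:,::-1])
c=proj("wrist",[.6169,-.2247,.08],W)[0]; print(c)
mu,d=knob(w,W,tuple(c.astype(int)))
# bar top edges: ascii of the knob region
g=cv2.cvtColor(w,cv2.COLOR_RGB2GRAY); x,y=c.astype(int)
r=cv2.resize(np.ascontiguousarray(g[y-48:y+48,x-48:x+75]),(62,32),interpolation=cv2.INTER_AREA)
for row in r: print("".join("@#*+=-. "[min(7,v//28)] for v in row))
```

```text
35.5333 [ 0.61840846 -0.22137984  0.21166905] toolx deg 42.31624040647783
[279.14574318 204.60117627]
dark [ 253  177   56   68 2346] [280.1 207.7] [ 0.6112 -0.2312  0.06  ]
dark [310 168  24  18 157] [321.4 176.4] [ 0.6562 -0.2386  0.06  ]
white n 211 [281.13270142 202.38862559] centre [ 0.6229 -0.2212] dir deg -139.3 len 0.04476773770586777
               -++-                                           
             .++=                                             
            -++-  .        =-                                 
          .=+=    +-       +.                     -           
         -++-     -=       .       .=.         .=**=          
       .+++.                      .+=        -+*****-         
      =++-++.          ...         .       -******=.          
    -++=   --     .-+*##*++**+=.        .=*****+-             
   =++.         .+##*###+==*##*#*-     =*****=.               
 -++-         .+###*####-  +##****+-    +**=.                 
=+=.         .*#*##**##*-  =*##*****=    .                    
+-          .**##****##*.  +###******-                        
[... 531 characters left out ...]
**####******.   -=- .=++=           
            .+*****####*#***#*##*****.       -++=.            
             .+*****###*****##**#***.      -+++-              
               -****####****#*****=      .=++-                
                 -+**####***#***=       -++=.                 
                    -*##****+.        -++=.                   
                     +#*****-       .+++-                     
                     +******-      =++=                       
                     *#*****-    -++=.                        
                     =+****+   .+++-                          
                             .=++-                            
                            -++=.
```

drive_tool(
  deltas=[
    [[-5,1,30,0],[-5,1,65,0],[-5,1,100,0],[-5,1,115,0],[-5,1,125,0]],
  ],
)

```text
t: 36.0
tcp_pos: [0.6132, -0.2254, 0.0836]
tool_rot: [0.933, 0.36, -0.002, -0.002]
force: [-0.0, 0.4, -0.7]
finger_gap: 0.468
gripper_force: 0.0
```

drive_tool(
  deltas=[
    [[0,0,4,0],[0,0,7,0],[0,0,8,0],[0,0,8,0]],
  ],
)

```text
t: 36.33
tcp_pos: [0.6158, -0.2269, 0.0799]
tool_rot: [0.933, 0.36, 0.001, 0.001]
force: [0.4, -0.3, -0.1]
finger_gap: 0.469
gripper_force: 0.0
```

drive_tool(
  deltas=[
    [[0,0,0,0],[0,0,0,0],[0,0,0,0],[0,0,0,0]],
  ],
  jaw=5,
  force=30,
)

```text
t: 36.67
tcp_pos: [0.6154, -0.2267, 0.0799]
tool_rot: [0.933, 0.36, 0.001, 0.001]
force: [-0.5, -0.1, 4.6]
finger_gap: 0.133
gripper_force: 33.7
```

Run:
```python
from h import *
s=manip.sense(); q=s['tool_rot']; print(s['t'],s['tcp_pos'],s['force'],s['ft_torque'],s['finger_gap'],"toolx deg",np.degrees(2*np.arctan2(q[1],q[0])))
```

```text
36.6667 [ 0.61541578 -0.22671533  0.07990662] [-0.52829521 -0.07886794  4.60674404] [0.11041298 0.14761351 0.00110803] 0.1328635505003874 toolx deg 42.156130514875045
```

drive_tool(
  deltas=[
    [[0,0,0,0.11],[0,0,0,0.22],[0,0,0,0.33],[0,0,0,0.44],[0,0,0,0.55]],
  ],
)

```text
t: 37.08
tcp_pos: [0.6158, -0.2275, 0.0799]
tool_rot: [0.996, 0.09, 0.001, 0.001]
force: [0.2, -2.1, 3.9]
finger_gap: 0.134
gripper_force: 33.5
```

drive_tool(
  deltas=[
    [[0,0,0,0.11],[0,0,0,0.22],[0,0,0,0.33],[0,0,0,0.43],[0,0,0,0.43]],
  ],
)

```text
t: 37.5
tcp_pos: [0.6158, -0.2282, 0.0799]
tool_rot: [0.992, -0.122, 0.002, 0.001]
force: [-1.2, -3.5, 4.7]
finger_gap: 0.127
gripper_force: 33.7
```

drive_tool(
  deltas=[
    [[0,0,0,0],[0,0,0,0]],
  ],
)

```text
t: 37.67
tcp_pos: [0.6158, -0.2282, 0.08]
tool_rot: [0.993, -0.12, 0.002, 0.001]
force: [-0.6, -4.6, 5.9]
finger_gap: 0.134
gripper_force: 33.9
```

drive_tool(
  deltas=[
    [[0,0,0,0],[0,0,0,0],[0,0,0,0]],
  ],
  jaw=40,
)

```text
t: 37.92
tcp_pos: [0.6141, -0.2253, 0.0779]
tool_rot: [0.993, -0.121, -0.001, -0.001]
force: [-0.7, 0.1, -0.5]
finger_gap: 0.469
gripper_force: 0.0
```

drive_tool(
  deltas=[
    [[0,0,-35,0],[0,0,-75,0],[0,0,-115,0],[0,0,-130,0],[0,0,-130,0]],
  ],
)

```text
t: 38.33
tcp_pos: [0.6175, -0.2271, 0.2138]
tool_rot: [0.993, -0.121, 0.004, 0.002]
force: [0.9, -0.3, -0.8]
finger_gap: 0.466
gripper_force: 0.0
```

Run:
```python
from knob import *
s=manip.sense(); q=s['tool_rot']; print(s['t'],s['tcp_pos'],"toolx deg",np.degrees(2*np.arctan2(q[1],q[0])))
W=cam("wrist"); w=vision.snapshot("wrist"); cv2.imwrite("pics/w20.png",w[:,:,::-1])
c=proj("wrist",[.6160,-.2265,.08],W)[0]; print(c)
knob(w,W,tuple((c-[0,12]).astype(int)))
g=cv2.cvtColor(w,cv2.COLOR_RGB2GRAY); x,y=c.astype(int)
r=cv2.resize(np.ascontiguousarray(g[y-80:y+48,x-60:x+64]),(62,42),interpolation=cv2.INTER_AREA)
for row in r: print("".join("@#*+=-. "[min(7,v//28)] for v in row))
```

```text
38.3333 [ 0.61745571 -0.22712703  0.21380639] toolx deg -13.920048193425206
[277.14176475 203.82159976]
dark [ 252  174   56   66 2303] [279.3 203.8] [ 0.6102 -0.227   0.06  ]
dark [277 141   6  23 138] [279.5 152. ] [ 0.6549 -0.2382  0.06  ]
white n 205 [279.57560976 196.67317073] centre [ 0.6258 -0.2309] dir deg 166.5 len 0.044761324257125194
                                                              
                                                              
                                                              
                                                              
                              ...               ==            
                             -***-              ++.           
                             -***-              =+-           
                             -***-              -+=           
                             -***-              .+=           
    .                        -***.               ++           
   ++.                       -***-               =+.          
-  =+=                       -***-               -+-        
[... 1189 characters left out ...]
 .+=      
          =+-       +*##################**=           ++      
          .+=        -+*#########*###*#*+.            =+.     
           ++.         -+*##########**+-              -+-     
           =+-            -=######*=.                 .+=     
           .+=              *#####*                    ++     
            ++.             *##*#**                    =+.    
            -+-             *###***                    -+-    
    ..-=++  .+=             =+++++=                    -+-    
+**######*.  ++.                                       .+=    
#########*=  -+-                                        ++    
########***  .++                                        =+.
```

The knob pointer lines up with the broad mark (both at column about 279.5 in the wrist image). Next is the hood fin.

Run:
```python
from h import *
A=onplane("scene",(205.6,232.9),.131); B=onplane("side",(284.7,264.6),.131); print(A.round(4),B.round(4))
for P in (A,B,np.array([.6158,-.2272,0])):
    d=P[:2]-[.5799,-.0676]; print("mixer",d@[.998,-.0646],d@[.0646,.998])
```

```text
[ 0.4844 -0.2161  0.131 ] [ 0.483  -0.2201  0.131 ]
mixer -0.0856771715546481 -0.1543340186139407
mixer -0.08681101644505736 -0.15848828061117684
mixer 0.046138360000000045 -0.15696166000000003
```

drive_tool(
  deltas=[
    [[0,0,0,-0.1],[0,0,0,-0.178],[-40,0,0,-0.178],[-80,0,0,-0.178],[-120,0,0,-0.178]],
  ],
  jaw=0,
)

```text
t: 38.8
tcp_pos: [0.4956, -0.1956, 0.2058]
tool_rot: [0.999, -0.032, -0.003, -0.002]
force: [-0.5, 0.3, -0.6]
finger_gap: -0.004
gripper_force: 0.0
```

drive_tool(
  deltas=[
    [[-30,10,0,0],[-58,21,0,0],[-58,21,0,0],[-58,21,30,0],[-58,21,60,0]],
  ],
)

```text
t: 39.22
tcp_pos: [0.4394, -0.2148, 0.1482]
tool_rot: [0.999, -0.034, 0.001, 0.001]
force: [0.3, -0.1, -0.1]
finger_gap: -0.003
gripper_force: 0.0
```

drive_tool(
  deltas=[
    [[0,0,14,0],[0,0,22,0],[0,0,22,0]],
  ],
)

```text
t: 39.47
tcp_pos: [0.4377, -0.213, 0.1239]
tool_rot: [0.999, -0.033, -0.003, -0.002]
force: [-0.8, -0.1, 0.1]
finger_gap: 0.003
gripper_force: 0.0
```

Run:
```python
from h import *
s=manip.sense(); P=s['tcp_pos']; d=np.array(P[:2])-[.5799,-.0676]; print(s['t'],P,s['force'],"mixer",d@[.998,-.0646],d@[.0646,.998])
w=vision.snapshot("wrist"); cv2.imwrite("pics/w21.png",w[:,:,::-1])
```

```text
39.4667 [ 0.43767293 -0.21302827  0.12390679] [-0.75313706 -0.0534271   0.05611641] mixer -0.1325479516109417 -0.15432528662789685
```

drive_tool(
  deltas=[
    [[12,0,-3,0],[24,0,-3,0],[34,0,-3,0],[44,0,-3,0],[54,0,-3,0]],
  ],
)

```text
t: 39.93
tcp_pos: [0.4936, -0.2181, 0.1302]
tool_rot: [0.999, -0.033, -0.0, 0.0]
force: [-3.1, 0.1, 1.3]
finger_gap: 0.003
gripper_force: 1.0
```

drive_tool(
  deltas=[
    [[10,0,0,0],[20,0,0,0],[30,0,0,0],[40,0,0,0],[50,0,0,0]],
  ],
)

```text
t: 40.35
tcp_pos: [0.5438, -0.2212, 0.1296]
tool_rot: [0.999, -0.033, -0.0, -0.0]
force: [-1.4, 0.1, 1.5]
finger_gap: 0.004
gripper_force: 1.0
```

drive_tool(
  deltas=[
    [[8,0,0,0],[16,0,0,0],[24,0,0,0],[30,0,0,0],[34,0,0,0]],
  ],
)

```text
t: 40.77
tcp_pos: [0.5677, -0.2226, 0.1295]
tool_rot: [0.999, -0.031, -0.012, -0.001]
force: [-29.9, -2.4, 21.1]
finger_gap: 0.0
gripper_force: 14.9
```

drive_tool(
  deltas=[
    [[-12,0,0,0],[-25,0,0,0],[-25,0,-40,0],[-25,0,-80,0],[-60,0,-110,0]],
  ],
)

```text
t: 41.18
tcp_pos: [0.527, -0.223, 0.2405]
tool_rot: [0.999, -0.033, 0.006, 0.003]
force: [0.7, -2.5, 1.4]
finger_gap: 0.001
gripper_force: 0.0
```

drive_tool(
  deltas=[
    [[-35,0,0,0],[-70,0,0,0],[-75,0,0,0],[-75,0,0,0]],
  ],
)

```text
t: 41.52
tcp_pos: [0.4443, -0.2148, 0.2373]
tool_rot: [0.999, -0.034, 0.0, 0.0]
force: [0.1, -0.8, 0.7]
finger_gap: -0.001
gripper_force: 0.0
```

Run:
```python
from h import *
print(manip.sense()['t'],manip.sense()['tcp_pos'])
a=vision.snapshot("scene"); b=vision.snapshot("side")
f=lambda i,r:cv2.resize(np.ascontiguousarray(i[r[0]:r[1],r[2]:r[3]]),(400,420),interpolation=cv2.INTER_CUBIC)
cv2.imwrite("pics/fin.png",np.hstack([f(a,(165,325,170,322)),f(b,(165,365,240,430))])[:,:,::-1])
```

```text
41.5167 [ 0.4443006  -0.21480313  0.23725321]
```

View pics/fin.png

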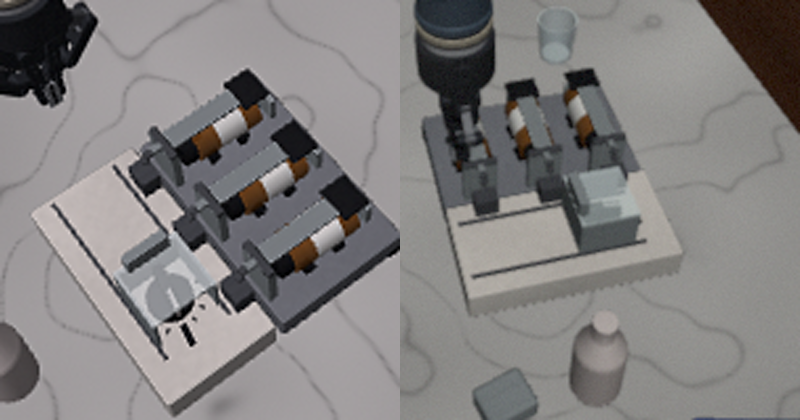

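The final picture shows all three covers shut over the bottles. The hood is over the knob, which still points at the mark (scene crop (180,300)), and the bystanders are in place. I'm handing in.

```bash
python3 -c "
from station import manip
print(manip.sign_off())"
```

```text
the job is handed in; nothing more can be done
None
```

Job done and handed in at about 41.5 s of robot time: all three bottles lie in their cradles, all three covers are shut, the knob points at the broad mark, the hood is fully over the knob, and no bystander appeared disturbed in the pictures; no verdict was returned.

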